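# Fit a brake disc on a five-stud hub and slip on its collar

## Task

Lift the brake disc by its central boss, slide it down over the hub's centre spigot and turn it gently while it rests on the studs until its five holes find the five studs and it goes fully home, flat on the hub's flange; do not force it down. Then slip the red collar over the spigot so that it rests on the disc's boss, let go, and leave the other parts on the bench alone.

Things in the scene. Friction and masses are not known exactly. Their poses are not given: they have to be found in the camera images.
- disc_boss (a point): Brake disc, loose, about 350 g, flat on the bench, 160 mm across. Point: on its axis, half-way up its round bare-metal boss (40 mm across, 26 mm bore right through, standing 38 mm above the black carrier), so 19 mm below the boss's top and 27 mm above the bench at the start. z up. Grip the boss from above, any way round, fingertips 10 mm or more above the carrier (studs come through it).
- disc_seat (a point): The disc's seating face: centre of the underside of its black carrier (80 mm across, 6 mm thick), on the axis, 25 mm below disc_boss. Five through holes of 11.5 mm on a 60 mm circle, 72 degrees apart, the first on this frame's x axis. The steel outer band, 4 mm thick, hangs 2 mm lower, clear of the hub. Home, this point is at hub_face.
- hub_face (a point): Hub upright in a fixed stand (130 mm square foot). Point: on its axis, on the top face of its 88 mm flange, 55 mm above the bench; z up. Five brass studs on a 60 mm circle, 8 mm thick, straight to 8 mm, tapering to 4 mm wide at 12 mm above the face. The hub is clamped stiffly at any angle: this reading does NOT give the studs' angle. Pressing or twisting the disc on it with over 80 N harms it.
- spigot_tip (a point): Top of the spigot in the hub's middle, 74 mm above hub_face: 24 mm thick up to 62 mm above the face, then tapering to 10 mm at the tip. Play: bore on spigot 1 mm all round, holes on studs 1.75 mm. To find the studs by feel: rest the disc on them (disc_seat 12 mm above hub_face), press with 3 to 8 N and turn up to 72 degrees; it then sinks. Home, the boss's top is 44 mm above the face.
- collar_center (a point): Red retaining collar, loose, 60 g, a ring 38 mm across, 24 mm tall, bore 26 mm, standing on the bench. Point: its centre, 12 mm up. Fitted, it sits over the spigot on the boss's top, its centre 56 mm above hub_face.
- crank: Bystander: loose crank arm with chainring, 125 mm ring, 150 mm arm. Origin under the ring's centre.
- pedal: Bystander: loose metal pedal, 90 x 76 x 24 mm. Origin under its centre.
- wrench: Bystander: loose steel wrench, 170 mm. Origin under its middle.
- screwdriver: Bystander: loose screwdriver with green handle, 200 mm. Origin under its middle.
- cassette: Bystander: loose sprocket cassette, 95 mm across, 36 mm tall. Origin under its centre.
- spacer: Bystander: loose black spacer ring, 48 mm across, 10 mm tall; not used. Origin under its centre.
- oil: Bystander: white oil bottle with red cap, 52 mm across, 140 mm tall. Origin under its centre.

How it is judged:
On the way, in this order (a step that is already met when the one before it is completed fails the run):
1. the disc is fully home on the studs, the collar not yet fitted (z of disc_boss in the frame of hub_face below 0.0272 m and horizontal distance between disc_boss and hub_face below 0.003 m and angle between disc_boss's own z axis and vertical below 0.04 rad), for 0.2 s.
2. the collar is over the spigot, down on the boss (z of collar_center in the frame of hub_face below 0.059 m and horizontal distance between collar_center and hub_face below 0.004 m), for 0.2 s.
At the end, for the whole second after the job is handed in: Disc flat on the hub flange, studs through its holes (boss middle within 2 mm above and 3 mm below 25 mm over hub_face, 3 mm off the axis at most, tilt under 0.04 rad); collar over the spigot on the boss (centre 52 to 59 mm over hub_face, within 4 mm of the axis) (all of step 1 and all of step 2 and z of disc_boss in the frame of hub_face above 0.022 m and z of collar_center in the frame of hub_face above 0.052 m); the robot touches nothing.
It fails at once if the disc is pressed or twisted against the hub or stand with more than 80 N (contact force between disc and stand above 80 N).
It fails at once if a bystander is moved by more than 30 mm (distance of any of crank, pedal, wrench, screwdriver, cassette, spacer, oil from where it was at the start of the episode above 0.03 m).
It also fails if it takes over 67 s, if anything falls off the work surface, if the arm or the gripper's body presses on something with over 40 N, if the wrist force passes 120 N, or if a joint passes its speed limit or range.

## Robot

A 6-joint arm with a two-finger parallel gripper is mounted at the origin on the work surface. World frame = base frame: x ahead of the robot, y to its left, z up, the work surface at z = 0. Lengths are in m, angles in rad, forces in N, time in s.
With the tool pointing down it reaches from about 0.25 to 0.725 m from the base axis. Payload 4 kg.
Tool frame: the origin (TCP) lies at the very end of the fingers, on their centre line; the grasp point (between the pads) lies 19 mm behind it; x points along the fingers, z is the direction in which the jaws open and shut, and the axes are right-handed (so a half turn about x gives the same grasp; the last joint's range is limited). The gripper opens to 85 mm and grips with 20 to 120 N. Pads are 22 mm wide; open, the fingers measure 114 mm over their backs; the gripper's body (76 mm by 85 mm) begins 54 mm behind the grasp point. The pads swing forward as they close: fully open they stand 13 mm farther back than shut.
Start: joints at [-1.327, 0.241, 0.005, 1.335, 0, 1.571], TCP at [0.121, -0.485, 0.231] pointing down, gripper open.
Joint ranges: [-2.72, 2.72], [-1.05, 1.87], [-1.09, 1.28], [-1.99, 2.15], [-1.42, 1.44], [-3.14, 3.14]. Speed limits (rad/s): [2.79, 2.79, 3.14, 3.14, 3.14, 3.14].

## Interface

Orientations are given as a unit quaternion [x, y, z, w].
In Python, from workcell import bot gives the robot as it stands.
- The arm moves only by the tool step_arm, never from a script. Its argument "series" is a list of rows, each an object of numbers: "x", "y", "z": the shift along the world's x, y, z in cm; "twist": the turn about the world's z in degrees; "jaw": the finger opening in cm, from 0 to 8.54. In form: [{"x": .., "y": .., "z": .., "twist": .., "jaw": ..}, ...]. A call has 1 to 10 rows; each row is the pose to reach, as a shift and turn from the pose measured when the call began; what a row does not reach only later rows make up. A row lasts 1/12 s, in which the tool goes at most 41.7 mm and 7.16 degrees, less where a joint would pass 70% of its speed; a pose out of reach is approached as far as the arm can. A call with a gripper value outside its range is refused whole. The fingers move at their own pace and stop on an object; the grip force is fixed at half the most. Time passes only in rows, so rows that repeat a pose let the fingers close. It gives the time, the measured TCP pose, the force and the opening at its end, in the units of the state.
- bot.get_obs(): the state, without advancing time (a new reading comes with each control period).
- bot.camera(name): name is "side" or "top"; returns (picture, depth): 384x512x3 uint8, red, green, blue; 384x512 float32, m along the optical axis (not along the pixel's ray), 0 where there is no reading.
- bot.camera_info(name): a dict with "camera_matrix" (3x3 intrinsics, pixels), "D" ([k1, k2, p1, p2, k3] as OpenCV has them; the pictures are not rectified), "R" (3x3) and "t" (3): a world point X has camera coordinates R X + t. Camera axes: x right, y down, z forward; pixel columns grow to the right and rows downward; lengths in m; the calibration is good to about 2 mm. A picture is of the moment at which its call begins. camera_info takes no time and is no camera call.
- bot.job_done(): hands the job in, once; it reports no verdict.
The state is a dict: "clock": time; "joint_pos": joint angles; "joint_vel": joint speeds; "tau": joint torques, N m; "eef_pos": TCP position; "tool_rot": TCP orientation; "ft_force": force on the tool from outside, world axes, zero at the start; "ft_torque": the same for the moment, N m; "grip_width": finger opening in m.
Only numpy, scipy, OpenCV 4.12 (cv2) and the standard library are available. Lean on these libraries where they do the work, as an engineer would, in place of code of your own. Each camera call takes 0.05 s, during which the arm holds its last target.

## Working session

There is one attempt and no reset: what is moved stays moved. The work goes in short steps, Python scripts to look and compute and a tool call to move; the robot and the scene stay as the last step left them, time stands still between calls to the robot, and variables do not carry over. Pictures are saved under pics/ and viewed, and the job is handed in when it is done.

Besides the shell and the picture viewer there is one more tool, called by a JSON object that holds its "method" and its "body", one argument or row to a line. step_arm: Moves the arm, as the interface text tells. Its arguments: {"type":"object","properties":{"series":{"type":"array","items":{"type":"object","properties":{"x":{"type":"number"},"y":{"type":"number"},"z":{"type":"number"},"twist":{"type":"number"},"jaw":{"type":"number"}}}}},"required":["series"]}

```bash
ls; mkdir -p pics; python3 - <<'E'
from workcell import bot
import cv2,numpy as np
for n in("top","side"):
    p,d=bot.camera(n); np.savez(f"pics/{n}0.npz",p=p,d=d)
    cv2.imwrite(f"pics/{n}0.png",cv2.resize(p[...,::-1],(800,600),interpolation=cv2.INTER_CUBIC))
    i=bot.camera_info(n); print(n,i)
print(bot.get_obs())
E
```

```text
pics
top {'camera_matrix': array([[405.67258525,   0.        , 253.33958756],
       [  0.        , 405.67258525, 187.31959519],
       [  0.        ,   0.        ,   1.        ]]), 'D': array([-0.02872674,  0.        ,  0.        ,  0.        ,  0.        ]), 'R': array([[ 0.00235769, -0.99999223, -0.00315831],
       [-0.99583819, -0.00206012, -0.09111566],
       [ 0.09110845,  0.00335998, -0.99583531]]), 't': array([-0.01091083,  0.60214933,  1.51111568])}
side {'camera_matrix': array([[383.9359303 ,   0.        , 253.58461082],
       [  0.        , 383.9359303 , 193.46075837],
       [  0.        ,   0.        ,   1.        ]]), 'D': array([-0.11228041,  0.        ,  0.        ,  0.        ,  0.        ]), 'R': array([[ 0.91884139, -0.39462346, -0.00168071],
       [-0.27288724, -0.63230266, -0.72506958],
       [ 0.28506675,  0.66668259, -0.68867356]]), 't': array([-0.53649273,  0.23142262,  1.03038294])}
{'clock': 0.1, 'joint_pos': array([-1.32694738e+00,  2.41374188e-01,  3.85285829e-03,  1.33522147e+00,
       -5.45875930e-05,  1.57080601e+00]), 'joint_vel': array([ 0.00105304, -0.00219296,  0.00231435,  0.00055932, -0.00171981,
       -0.00050498]), 'tau': array([ 1.56953333e-04, -3.73137331e+01,  2.53010201e+01,  1.08220943e-02,
        1.78803037e-05,  5.72478086e-06]), 'eef_pos': array([ 0.12056417, -0.48465124,  0.23048142]), 'tool_rot': array([ 0.43588799,  0.55765123, -0.43507076,  0.55654308]), 'ft_force': array([ 0.51786463, -0.13314409, -0.33971661]), 'ft_torque': array([ 0.00149429, -0.04973665, -0.0292505 ]), 'grip_width': 0.0853667014068561}
```

View pics/top0.png

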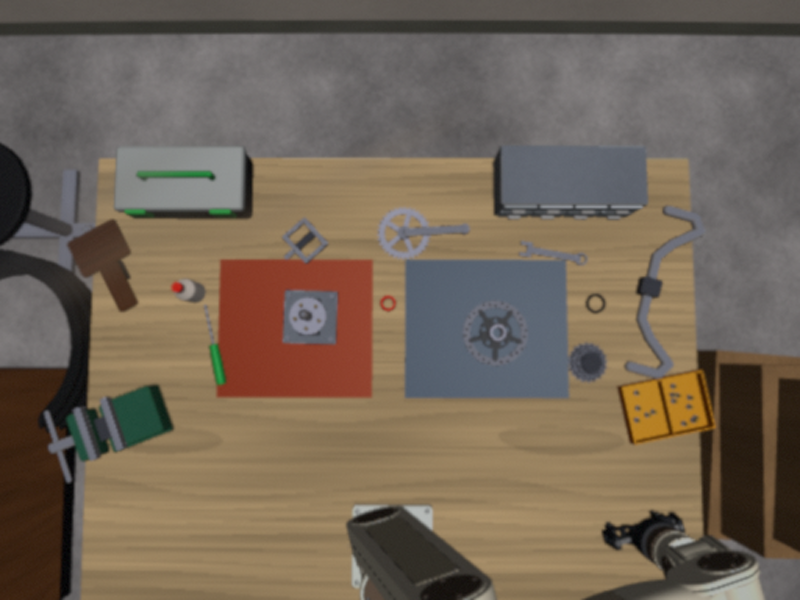

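View pics/side0.png

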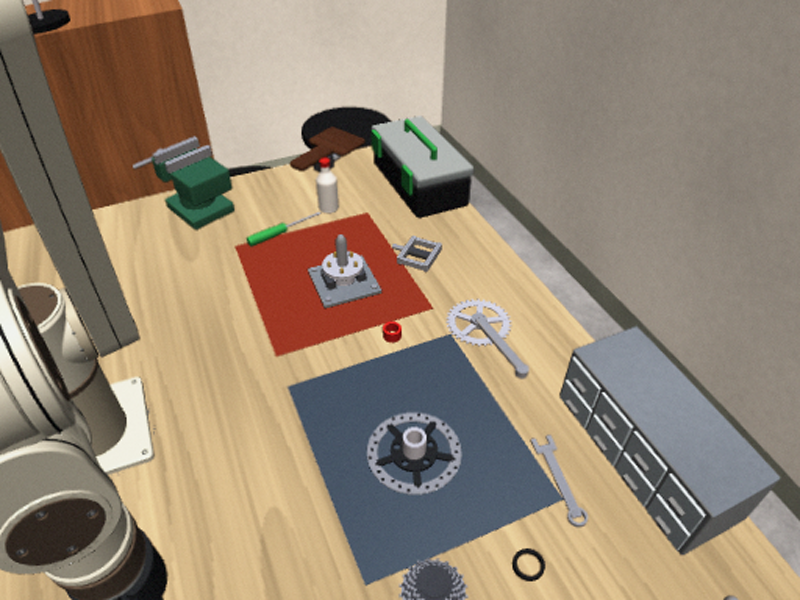

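The top view shows the disc at about (497,332), the hub at (306,316) and the collar at (388,303). The side view shows the same parts at (414,445), (344,265) and (392,331). I'll zoom in for precise measurement.

```bash
python3 - <<'E'
import cv2,numpy as np
def crop(n,c,w,name):
    p=np.load(f"pics/{n}0.npz")["p"]
    x,y=c; q=p[y-w:y+w,x-w:x+w,::-1]
    return cv2.resize(q,(390,390),interpolation=cv2.INTER_CUBIC)
a=np.hstack([crop("top",(318,212),26,""),crop("top",(197,203),26,"")])
cv2.imwrite("pics/c1.png",a)
a=np.hstack([crop("side",(265,285),39,""),crop("side",(220,170),39,"")])
cv2.imwrite("pics/c2.png",a)
E
```

```text
(no output)
```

View pics/c1.png

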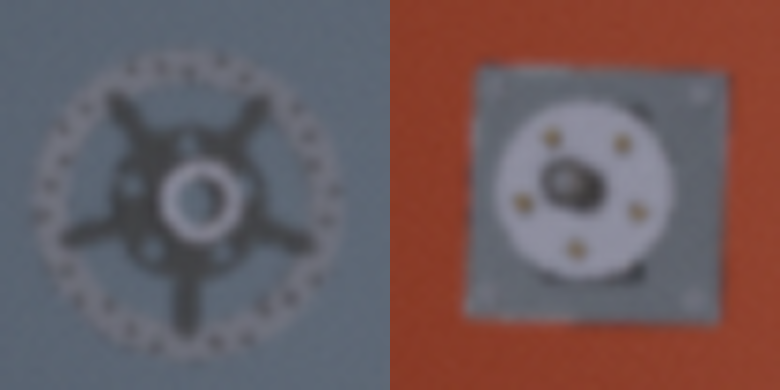

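View pics/c2.png

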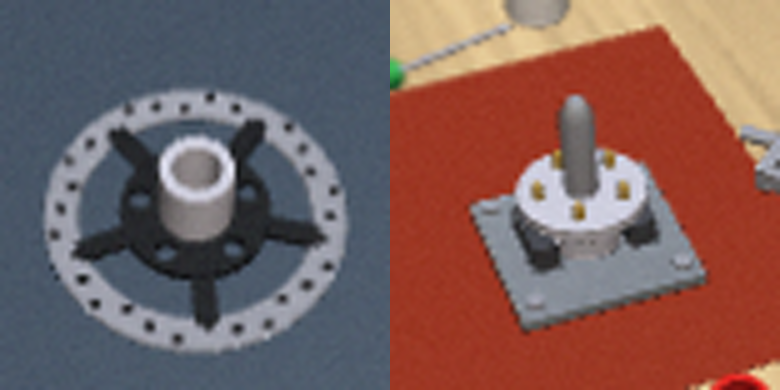

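```bash
cat > h.py <<'E'
import cv2,numpy as np
from workcell import bot
from scipy.optimize import least_squares
def ray(n,px,z):
    i=bot.camera_info(n); u=cv2.undistortPoints(np.asarray(px,float).reshape(-1,1,2),i["camera_matrix"],i["D"]).reshape(-1,2)
    d=np.c_[u,np.ones(len(u))]@i["R"]; c=-i["R"].T@i["t"]
    return (c+d*((z-c[2])/d[:,2])[:,None])[:,:2]
def circ(P,r=None):
    if r: f=lambda v:np.hypot(*(P-v[:2]).T)-r; v=least_squares(f,P.mean(0),loss="soft_l1",f_scale=.001)
    else: f=lambda v:np.hypot(*(P-v[:2]).T)-v[2]; v=least_squares(f,[*P.mean(0),.03],loss="soft_l1",f_scale=.001)
    return v.x, np.std(v.fun)
def ang(P,c):
    a=np.arctan2(*(P-c)[:,::-1].T); return np.degrees(a), np.degrees(np.angle(np.exp(5j*a).mean())/5)
def comps(m,amin=2,gray=None):
    n,l,s,c=cv2.connectedComponentsWithStats(m.astype(np.uint8)); return [(s[i,4],c[i],s[i,:4]) for i in range(1,n) if s[i,4]>=amin]
E
python3 - <<'E'
from h import *
for n,c in(("top",(197,203)),("side",(220,170))):
    p=np.load(f"pics/{n}0.npz")["p"]; x0,y0=c[0]-26,c[1]-26
    q=cv2.resize(p[y0:y0+60,x0:x0+52],None,fx=4,fy=4,interpolation=cv2.INTER_CUBIC)
    hsv=cv2.cvtColor(q,cv2.COLOR_RGB2HSV); 
    m=(hsv[...,0]>12)&(hsv[...,0]<32)&(hsv[...,1]>(75 if n=="top" else 110))
    C=[k for k in comps(m,15)]
    P=np.array([(k[1]+.5)/4-.5+[x0,y0] for k in C]); 
    print(n,[(k[0],np.round(pp,1)) for k,pp in zip(C,P)])
    if n=="side": P=P[P[:,1]>0]
    W=ray(n,P,.061); 
    cen,s=circ(W,.03) ; print(cen,s,ang(W,cen), np.hypot(*(W-cen).T))
    # collar
    hsv=cv2.cvtColor(p,cv2.COLOR_RGB2HSV)
    m=((hsv[...,0]<6)|(hsv[...,0]>174))&(hsv[...,1]>190)&(hsv[...,2]>60)
    for k in comps(m,15): print("red",k[0],k[1],k[2], ray(n,[k[1]],.012 if n=="side" else .024))
E
```

```text
top []Traceback (most recent call last):
  File "<stdin>", line 11, in <module>
  File "h.py", line 5, in ray
    i=bot.camera_info(n); u=cv2.undistortPoints(np.asarray(px,float).reshape(-1,1,2),i["camera_matrix"],i["D"]).reshape(-1,2)
                            ~~~~~~~~~~~~~~~~~~~^^^^^^^^^^^^^^^^^^^^^^^^^^^^^^^^^^^^^^^^^^^^^^^^^^^^^^^^^^^^^^^^
cv2.error: OpenCV(4.12.0) /io/opencv/modules/calib3d/src/undistort.dispatch.cpp:347: error: (-215:Assertion failed) CV_IS_MAT(_src) && CV_IS_MAT(_dst) && (_src->rows == 1 || _src->cols == 1) && (_dst->rows == 1 || _dst->cols == 1) && _src->cols + _src->rows - 1 == _dst->rows + _dst->cols - 1 && (CV_MAT_TYPE(_src->type) == CV_32FC2 || CV_MAT_TYPE(_src->type) == CV_64FC2) && (CV_MAT_TYPE(_dst->type) == CV_32FC2 || CV_MAT_TYPE(_dst->type) == CV_64FC2) in function 'cvUndistortPointsInternal'
```

```bash
cat >> h.py <<'E'
def studs(n,p,ctr,r,thr,up=4):
    x0,y0=ctr[0]-26,ctr[1]-26
    q=cv2.resize(p[y0:y0+52,x0:x0+52],None,fx=up,fy=up,interpolation=cv2.INTER_CUBIC).astype(int)
    s=q[...,0]-q[...,2]; yy,xx=np.mgrid[:s.shape[0],:s.shape[1]]
    m=(s>thr)&(np.hypot((xx/up-26)/r[0],(yy/up-26)/r[1])<1)
    C=comps(m,15); P=np.array([(k[1]+.5)/up-.5+[x0,y0] for k in C])
    return P,[k[0] for k in C]
E
python3 - <<'E'
from h import *
for n,c,r in(("top",(197,202),(11,11)),("side",(219,169),(13,9.5))):
    p=np.load(f"pics/{n}0.npz")["p"]
    P,A=studs(n,p,c,r,10 if n=="top" else 40); print(n,A,P.round(1).tolist())
    if len(P)<3: continue
    for z in(.055,.061,.067):
        W=ray(n,P,z); cen,s=circ(W,.03) if n=="top" else circ(W,.03); print(z,cen,s,ang(W,cen), np.hypot(*(W-cen).T))
    hsv=cv2.cvtColor(p,cv2.COLOR_RGB2HSV)
    m=((hsv[...,0]<6)|(hsv[...,0]>174))&(hsv[...,1]>(190 if n=="side" else 170))&(hsv[...,2]>60)
    for k in comps(m,15): print("red",k[0],k[1],k[2], ray(n,[k[1]],.012 if n=="side" else .024))
E
```

```text
top [np.int32(34), np.int32(29), np.int32(38), np.int32(25), np.int32(25)] [[192.1, 194.9], [201.5, 195.7], [188.3, 203.6], [203.7, 204.9], [195.4, 209.8]]
0.055 [0.54522729 0.20255863] 9.345986120858557e-05 (array([  31.60307705,  -40.2701321 ,  103.11296072, -112.23081179,
        175.21852907]), np.float64(31.486732971543752)) [0.03018932 0.03001075 0.03014574 0.0302615  0.03003836]
0.061 [0.54489468 0.20169008] 9.307045987088314e-05 (array([  31.60563836,  -40.26631285,  103.11077669, -112.23101659,
        175.2145748 ]), np.float64(31.486740731304522)) [0.0300706  0.02989031 0.03002733 0.0301387  0.02991804]
0.067 [0.54456208 0.20082158] 9.270515195385175e-05 (array([  31.60815307,  -40.26256635,  103.10863625, -112.23122009,
        175.21069433]), np.float64(31.486748354709036)) [0.02995182 0.0297699  0.02990887 0.03001595 0.02979774]
red 29 [112.93103448 183.4137931 ] [110 181   7   6] [[0.61637019 0.52712596]]
side [np.int32(268), np.int32(152), np.int32(101), np.int32(101), np.int32(106)] [[211.6, 162.5], [224.4, 161.6], [210.1, 168.7], [227.3, 168.6], [218.4, 172.8]]
0.055 [0.54686044 0.20998717] 0.0012187398841937147 (array([ 116.62009438,   33.36091848,  178.30508868,  -43.48401699,
       -111.85776982]), np.float64(34.38066546793411)) [0.03402884 0.0315105  0.03050122 0.03104497 0.03216103]
0.061 [0.54485538 0.20308335] 0.0011801549923456398 (array([ 116.82562171,   33.24299429,  178.54440256,  -43.74496449,
       -111.89547876]), np.float64(34.3775717643019)) [0.03370167 0.0311511  0.03034773 0.03085154 0.03206892]
0.067 [0.54282228 0.19615329] 0.0011513111578707468 (array([ 116.97185858,   33.13468701,  178.73519875,  -43.93754223,
       -111.90434092]), np.float64(34.37717288332374)) [0.03338559 0.03082966 0.03016733 0.03066073 0.03194202]
red 36 [207.19444444 103.11111111] [204 100   7   7] [[0.66056175 0.69512993]]
red 5369 [208.15831626 182.12441795] [151 138 125  89] [[0.50115796 0.19657348]]
```

```bash
python3 - <<'E'
from h import *
def px(n,c,sc,o): return (np.array(c,float)+.5)/sc-.5+np.array(o)
# studs side without merged one
P=np.array([[224.4,161.6],[210.1,168.7],[227.3,168.6],[218.4,172.8]]);W=ray("side",P,.061);c,s=circ(W,.03);print("hub side",c,s,ang(W,c))
# disc: holes side / top (crop pixel readings)
hs=px("side",[(140,200),(165,253),(233,248),(255,190)],5,(226,246))
W=ray("side",hs,.006);c,s=circ(W,.03);print("disc holes side",c,s,ang(W,c))
ht=px("top",[(188,145),(132,185),(151,247),(228,250),(243,188)],7.5,(292,186))
W=ray("top",ht,.007);c,s=circ(W,.03);print("disc holes top",c,s,ang(W,c))
# boss top: bright low-sat
for n,x0,y0,w,z in(("top",308,202,22,.046),("side",253,270,24,.046)):
    p=np.load(f"pics/{n}0.npz")["p"]; q=cv2.resize(p[y0:y0+w,x0:x0+w],None,fx=6,fy=6,interpolation=cv2.INTER_CUBIC)
    g=q[...,0].astype(int); print(n,np.percentile(g,[5,50,90,99]))
    m=(g>(np.percentile(g,99)+np.percentile(g,50))/2).astype(np.uint8)
    cs,_=cv2.findContours(m,cv2.RETR_EXTERNAL,cv2.CHAIN_APPROX_NONE); k=max(cs,key=cv2.contourArea)[:,0]
    W=ray(n,(k+.5)/6-.5+[x0,y0],z); print("boss",circ(W,.02),circ(W))
    cv2.imwrite(f"pics/m_{n}.png",np.hstack([q[...,::-1],cv2.merge([m*255]*3)]))
# collar
for n,x0,y0,w in(("top",236,182,26),("side",238,200,28)):
    p=np.load(f"pics/{n}0.npz")["p"]; q=cv2.resize(p[y0:y0+w,x0:x0+w],None,fx=6,fy=6,interpolation=cv2.INTER_CUBIC)
    d=q[...,0].astype(int)-q[...,1]; print(n,np.percentile(d,[5,50,90,99]))
    m=(d>(np.percentile(d,99)+np.percentile(d,50))/2).astype(np.uint8)
    cs,_=cv2.findContours(m,cv2.RETR_EXTERNAL,cv2.CHAIN_APPROX_NONE); k=max(cs,key=cv2.contourArea)[:,0]
    W=ray(n,(k+.5)/6-.5+[x0,y0],.024 if n=="top" else .012); print("collar",circ(W,.019),circ(W),W.min(0)/2+W.max(0)/2)
    cv2.imwrite(f"pics/mc_{n}.png",np.hstack([q[...,::-1],cv2.merge([m*255]*3)]))
a=[cv2.resize(cv2.imread(f"pics/{k}.png"),(400,200)) for k in("m_top","m_side","mc_top","mc_side")]
cv2.imwrite("pics/mm.png",np.vstack([np.hstack(a[:2]),np.hstack(a[2:])]))
E
```

```text
hub side [0.54492201 0.20154527] 0.0008077005447848836 (array([  35.54171742,  175.65242719,  -41.91337344, -112.84424764]), np.float64(32.099119928445774))
disc holes side [ 0.50821087 -0.25170397] 0.0014442829618194642 (array([ 145.32154085, -145.97867727,  -74.89947793,   -2.16282676]), np.float64(-1.4353214347093604))
disc holes top [ 0.50687054 -0.25185529] 0.0006099701848353662 (array([  -0.33587869,   71.43042022,  138.66566442, -139.49560969,
        -73.69756692]), np.float64(-0.6965838182044501))
top [ 65.  79. 111. 128.]
boss (array([ 0.50762106, -0.25246158]), np.float64(0.000365375658485653)) (array([ 0.50762435, -0.2524287 ,  0.01966466]), np.float64(0.0003652401774913178))
side [ 34.    91.   188.   216.65]
boss (array([ 0.50696681, -0.25293554]), np.float64(0.0005369667228255572)) (array([ 0.50693537, -0.25294102,  0.0194167 ]), np.float64(0.0005365041639111561))
top [-8. 24. 74. 93.]
collar (array([0.57882573, 0.01105309]), np.float64(0.0002944492327653267)) (array([0.57882356, 0.01105305, 0.01905917]), np.float64(0.00029443907553625007)) [0.57890616 0.0109698 ]
side [-13.  29. 105. 187.]
collar (array([0.58223654, 0.02077947]), np.float64(0.0012248040787051129)) (array([0.58220186, 0.0208581 , 0.01942983]), np.float64(0.0012216895145672542)) [0.58248861 0.02108234]
```

View pics/mm.png

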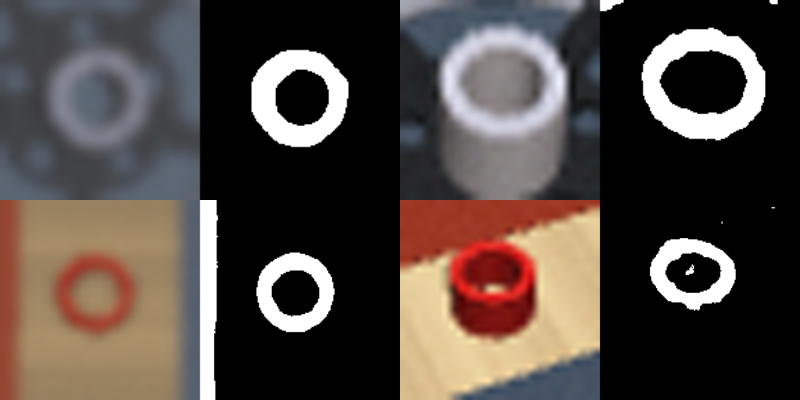

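```bash
python3 - <<'E'
from h import *
from scipy.spatial.transform import Rotation as R
o=bot.get_obs(); M=R.from_quat(o["tool_rot"]).as_matrix(); print(M.round(3)); z=M[:,2]; print("jaw yaw",np.degrees(np.arctan2(z[1],z[0])))
print((np.array([.5073,-.2527,.165])-o["eef_pos"])*100)
E
```

```text
[[-0.001  0.97   0.241]
 [ 0.002  0.241 -0.97 ]
 [-1.    -0.    -0.002]]
jaw yaw -76.0290392209971
[38.67358347 23.195124   -6.54814179]
```

{"method": "step_arm", "body": {
  "series": [
    {"z": 2,"twist": 7},
    {"z": 2,"twist": 14}
  ]
}}

```text
$.series[0]: bad value
```

```bash
python3 - <<'E'
from h import *
o=bot.get_obs(); print(o["joint_pos"],o["eef_pos"])
print((np.array([.5073,-.2527,.165])-o["eef_pos"])*100)
E
```

```text
[-1.32694738e+00  2.41374188e-01  3.85285829e-03  1.33522147e+00
 -5.45875930e-05  1.57080601e+00] [ 0.12056417 -0.48465124  0.23048142]
[38.67358347 23.195124   -6.54814179]
```

{"method": "step_arm", "body": {
  "series": [
    {"x": 0,"y": 0,"z": 1,"twist": 7,"jaw": 8.5},
    {"x": 0,"y": 0,"z": 1,"twist": 14,"jaw": 8.5}
  ]
}}

```text
clock: 0.27
eef_pos: [0.1206, -0.4848, 0.2411]
tool_rot: [0.363, 0.608, -0.362, 0.607]
ft_force: [0.5, -0.5, -0.7]
grip_width: 0.085
```

```bash
python3 - <<'E'
from h import *
o=bot.get_obs(); print(o["joint_pos"],o["eef_pos"])
print((np.array([.5073,-.2527,.165])-o["eef_pos"])*100)
E
```

```text
[-1.32674499e+00  2.36962976e-01  2.57601133e-02  1.36112418e+00
 -4.50322589e-04  1.32094874e+00] [ 0.12057972 -0.48479244  0.24108607]
[38.67202831 23.2092444  -7.6086068 ]
```

{"method": "step_arm", "body": {
  "series": [
    {"x": 3.5,"y": 2.1,"z": 0,"twist": 7,"jaw": 8.5},
    {"x": 7,"y": 4.2,"z": 0,"twist": 14,"jaw": 8.5},
    {"x": 10.5,"y": 6.3,"z": 0,"twist": 21,"jaw": 8.5},
    {"x": 14,"y": 8.4,"z": 0,"twist": 28,"jaw": 8.5},
    {"x": 17.5,"y": 10.5,"z": 0,"twist": 35,"jaw": 8.5},
    {"x": 21,"y": 12.6,"z": 0,"twist": 42,"jaw": 8.5},
    {"x": 24.5,"y": 14.7,"z": -1,"twist": 49,"jaw": 8.5},
    {"x": 28,"y": 16.8,"z": -3,"twist": 56,"jaw": 8.5},
    {"x": 31.5,"y": 18.9,"z": -5,"twist": 62,"jaw": 8.5},
    {"x": 35,"y": 21,"z": -7,"twist": 62,"jaw": 8.5}
  ]
}}

```text
clock: 1.1
eef_pos: [0.4629, -0.2788, 0.1754]
tool_rot: [-0.003, 0.708, 0.003, 0.707]
ft_force: [-0.4, 0.1, 0.3]
grip_width: 0.0851
```

```bash
cat > rel.py <<'E'
import sys
from h import *
from scipy.spatial.transform import Rotation as R
o=bot.get_obs(); M=R.from_quat(o["tool_rot"]).as_matrix(); z=M[:,2]
print("t",round(o["clock"],2),"eef",o["eef_pos"].round(4),"yaw",round(float(np.degrees(np.arctan2(z[1],z[0]))),2),"tilt",M[:,0].round(4),"F",o["ft_force"].round(2),"T",o["ft_torque"].round(3),"w",round(o["grip_width"],4),"j",o["joint_pos"].round(2))
if len(sys.argv)>3: print("rel cm",((np.array(sys.argv[1:4],float)-o["eef_pos"])*100).round(2))
E
python3 rel.py .5073 -.2527 .08
```

```text
t 1.1 eef [ 0.4629 -0.2788  0.1754] yaw 0.53 tilt [-1.6e-03 -2.0e-04 -1.0e+00] F [-0.38  0.13  0.34] T [-0.052 -0.039 -0.016] w 0.0851 j [-0.54  0.35  0.01  1.23 -0.    1.02]
rel cm [ 4.44  2.61 -9.54]
```

{"method": "step_arm", "body": {
  "series": [
    {"x": 2.5,"y": 1.5,"z": -3,"twist": 0,"jaw": 8.5},
    {"x": 4.44,"y": 2.61,"z": -5,"twist": 0,"jaw": 8.5},
    {"x": 4.44,"y": 2.61,"z": -7,"twist": 0,"jaw": 8.5},
    {"x": 4.44,"y": 2.61,"z": -9,"twist": 0,"jaw": 8.5},
    {"x": 4.44,"y": 2.61,"z": -9.5,"twist": 0,"jaw": 8.5},
    {"x": 4.44,"y": 2.61,"z": -9.5,"twist": 0,"jaw": 8.5}
  ]
}}

```text
clock: 1.6
eef_pos: [0.5055, -0.2516, 0.078]
tool_rot: [-0.003, 0.709, 0.004, 0.705]
ft_force: [1.1, 0.2, 1.0]
grip_width: 0.0849
```

```bash
python3 - <<'E'
from h import *
for n,c,w in (("side",(265,275),60),):
    p,d=bot.camera(n); x,y=c
    cv2.imwrite("pics/s1.png",cv2.resize(p[y-w:y+w,x-w:x+w,::-1],(600,600),interpolation=cv2.INTER_CUBIC))
E
python3 rel.py .5073 -.2527 .021
```

```text
t 1.65 eef [ 0.5066 -0.2524  0.0797] yaw 0.52 tilt [-3.6e-03  8.0e-04 -1.0e+00] F [ 0.07  0.07 -0.68] T [ 0.021  0.036 -0.021] w 0.0847 j [-0.46  0.48 -0.06  1.04 -0.    1.1 ]
rel cm [ 0.07 -0.03 -5.87]
```

View pics/s1.png

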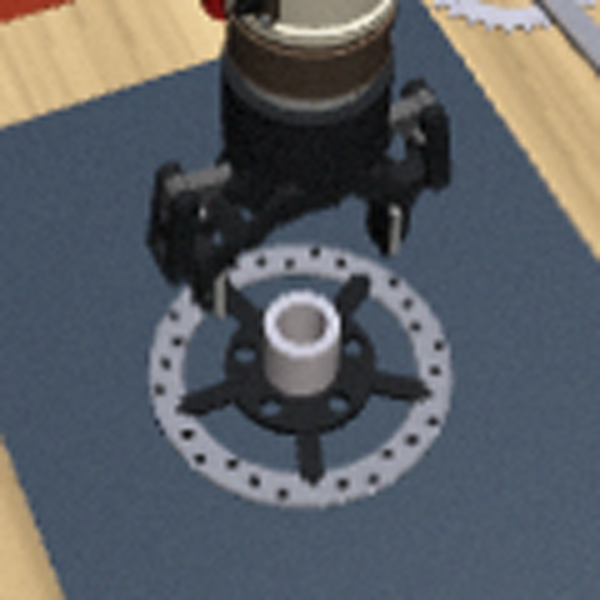

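The gripper straddles the boss, which is at about (303,335) in the crop, with a finger on each side at (220,295) and (395,230). I'll go down and close.

{"method": "step_arm", "body": {
  "series": [
    {"x": 0.05,"y": 0,"z": -2,"twist": 0,"jaw": 8.5},
    {"x": 0.05,"y": 0,"z": -4,"twist": 0,"jaw": 8.5},
    {"x": 0.05,"y": 0,"z": -5.2,"twist": 0,"jaw": 8.5},
    {"x": 0.05,"y": 0,"z": -5.8,"twist": 0,"jaw": 8.5},
    {"x": 0.05,"y": 0,"z": -5.8,"twist": 0,"jaw": 6},
    {"x": 0.05,"y": 0,"z": -5.8,"twist": 0,"jaw": 4.5},
    {"x": 0.05,"y": 0,"z": -5.8,"twist": 0,"jaw": 4.2},
    {"x": 0.05,"y": 0,"z": -5.8,"twist": 0,"jaw": 3.5},
    {"x": 0.05,"y": 0,"z": -5.8,"twist": 0,"jaw": 3.5},
    {"x": 0.05,"y": 0,"z": -5.8,"twist": 0,"jaw": 3.5}
  ]
}}

```text
clock: 2.48
eef_pos: [0.5085, -0.2532, 0.0236]
tool_rot: [-0.003, 0.707, 0.003, 0.707]
ft_force: [-0.4, -0.3, 6.2]
grip_width: 0.0376
```

```bash
python3 rel.py .5073 -.2527 .021
```

```text
t 2.48 eef [ 0.5085 -0.2532  0.0236] yaw 0.51 tilt [-3.e-04 -1.e-03 -1.e+00] F [-0.41 -0.32  6.23] T [-0.014  0.105 -0.068] w 0.0376 j [-0.46  0.54 -0.12  0.91 -0.    1.1 ]
rel cm [-0.12  0.05 -0.26]
```

{"method": "step_arm", "body": {
  "series": [
    {"x": 0,"y": 0,"z": 0,"twist": 0,"jaw": 3.5},
    {"x": 0,"y": 0,"z": 0.3,"twist": 0,"jaw": 3.5},
    {"x": 0,"y": 0,"z": 1,"twist": 0,"jaw": 3.5},
    {"x": 0,"y": 0,"z": 2,"twist": 0,"jaw": 3.5},
    {"x": 0,"y": 0,"z": 3,"twist": 0,"jaw": 3.5},
    {"x": 0,"y": 0,"z": 3,"twist": 0,"jaw": 3.5},
    {"x": 0,"y": 0,"z": 3,"twist": 0,"jaw": 3.5}
  ]
}}

```text
clock: 3.07
eef_pos: [0.5095, -0.2536, 0.0549]
tool_rot: [-0.004, 0.706, 0.002, 0.708]
ft_force: [-0.1, -1.1, -2.8]
grip_width: 0.0376
```

```bash
python3 - <<'E'
from h import *
p,d=bot.camera("side"); x,y=265,265;w=60
cv2.imwrite("pics/s2.png",cv2.resize(p[y-w:y+w,x-w:x+w,::-1],(600,600),interpolation=cv2.INTER_CUBIC))
E
python3 rel.py .5073 -.2527 .021
```

```text
t 3.12 eef [ 0.5088 -0.2533  0.0542] yaw 0.51 tilt [ 7.0e-04 -1.5e-03 -1.0e+00] F [-0.42 -0.31 -3.11] T [-0.02   0.023 -0.008] w 0.0374 j [-0.46  0.51 -0.09  0.97 -0.    1.1 ]
rel cm [-0.15  0.06 -3.32]
```

View pics/s2.png

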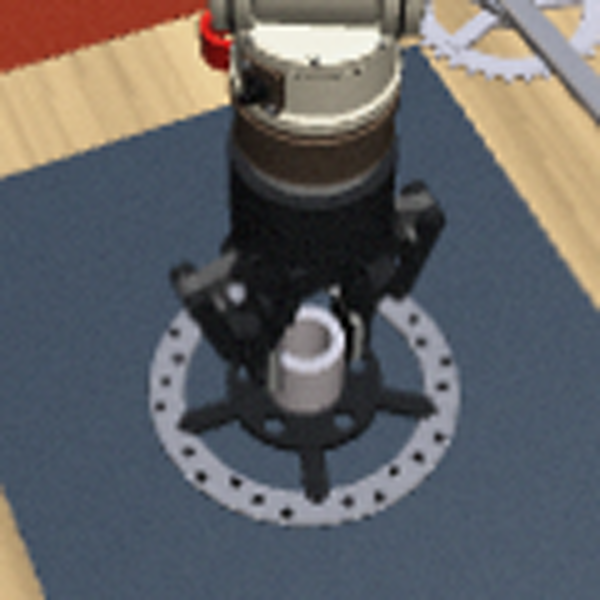

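The disc is held, with about 3.1 N of weight on the wrist, and it looks level. Its boss is at about (310,340) in the crop. Next I'll lift it and carry it to the hub.

{"method": "step_arm", "body": {
  "series": [
    {"x": 0,"y": 0,"z": 2,"twist": 0,"jaw": 3.5},
    {"x": 0,"y": 0,"z": 4.5,"twist": 0,"jaw": 3.5},
    {"x": 0,"y": 0,"z": 7,"twist": 0,"jaw": 3.5},
    {"x": 0,"y": 1,"z": 9.5,"twist": 2,"jaw": 3.5},
    {"x": 0,"y": 3,"z": 11.5,"twist": 4,"jaw": 3.5},
    {"x": 0.3,"y": 6,"z": 12,"twist": 6,"jaw": 3.5},
    {"x": 0.6,"y": 9,"z": 12,"twist": 8,"jaw": 3.5},
    {"x": 1,"y": 12,"z": 12,"twist": 10,"jaw": 3.5},
    {"x": 1.3,"y": 15,"z": 12,"twist": 12,"jaw": 3.5},
    {"x": 1.6,"y": 18,"z": 12,"twist": 14,"jaw": 3.5}
  ]
}}

```text
clock: 3.95
eef_pos: [0.5243, -0.072, 0.1737]
tool_rot: [-0.09, 0.701, 0.089, 0.701]
ft_force: [1.0, 0.2, -3.2]
grip_width: 0.038
```

```bash
python3 rel.py .545 .2017 .175
```

```text
t 3.95 eef [ 0.5243 -0.072   0.1737] yaw 14.59 tilt [ 1.0e-04 -1.1e-03 -1.0e+00] F [ 1.04  0.16 -3.23] T [-0.033 -0.005  0.024] w 0.038 j [-0.14  0.33 -0.03  1.21 -0.    1.18]
rel cm [ 2.07 27.37  0.13]
```

{"method": "step_arm", "body": {
  "series": [
    {"x": 0.3,"y": 3.5,"z": 0.2,"twist": 2,"jaw": 3.5},
    {"x": 0.6,"y": 7,"z": 0.2,"twist": 4,"jaw": 3.5},
    {"x": 0.9,"y": 10.5,"z": 0.2,"twist": 6,"jaw": 3.5},
    {"x": 1.2,"y": 14,"z": 0.2,"twist": 8,"jaw": 3.5},
    {"x": 1.5,"y": 17.5,"z": 0.2,"twist": 10,"jaw": 3.5},
    {"x": 1.7,"y": 21,"z": 0.2,"twist": 12,"jaw": 3.5},
    {"x": 1.9,"y": 24,"z": 0.2,"twist": 12,"jaw": 3.5},
    {"x": 2,"y": 26,"z": 0.2,"twist": 12,"jaw": 3.5},
    {"x": 2.05,"y": 27.37,"z": 0.2,"twist": 12,"jaw": 3.5},
    {"x": 2.05,"y": 27.37,"z": 0.2,"twist": 12,"jaw": 3.5}
  ]
}}

```text
clock: 4.78
eef_pos: [0.5443, 0.2045, 0.1749]
tool_rot: [-0.164, 0.688, 0.164, 0.688]
ft_force: [0.8, -0.4, -2.8]
grip_width: 0.0375
```

{"method": "step_arm", "body": {
  "series": [
    {"x": 0,"y": 0,"z": 0,"twist": 0,"jaw": 3.5},
    {"x": 0,"y": 0,"z": 0,"twist": 0,"jaw": 3.5}
  ]
}}

```text
clock: 4.95
eef_pos: [0.5439, 0.2038, 0.1743]
tool_rot: [-0.164, 0.689, 0.163, 0.687]
ft_force: [0.1, -0.1, -4.0]
grip_width: 0.0378
```

```bash
python3 - <<'E'
from h import *
for n,c,w in(("side",(225,150),60),("top",(197,203),40)):
    p,d=bot.camera(n); x,y=c; np.savez(f"pics/{n}3.npz",p=p)
    cv2.imwrite(f"pics/{n}3.png",cv2.resize(p[y-w:y+w,x-w:x+w,::-1],(600,600),interpolation=cv2.INTER_CUBIC))
E
python3 rel.py .545 .2017 .175
```

```text
t 5.05 eef [0.5442 0.2032 0.1747] yaw 26.71 tilt [-0.0012 -0.0011 -1.    ] F [ 0.16 -1.97 -2.76] T [-0.036  0.036  0.019] w 0.0376 j [ 0.36  0.43  0.13  1.27 -0.    1.46]
rel cm [ 0.08 -0.15  0.03]
```

View pics/side3.png

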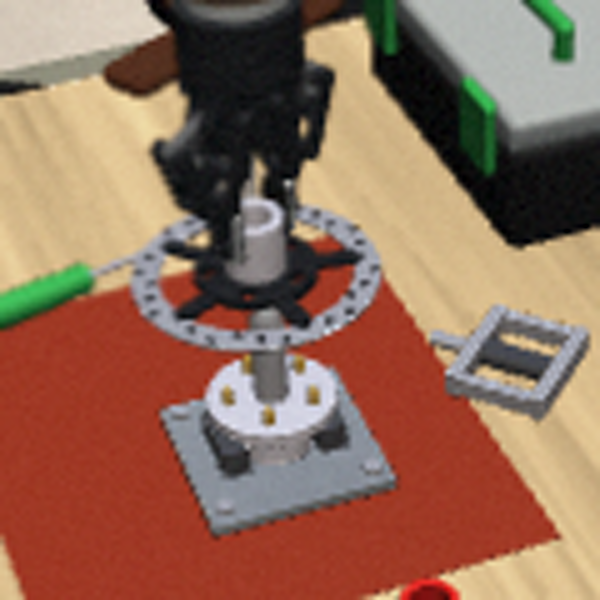

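View pics/top3.png

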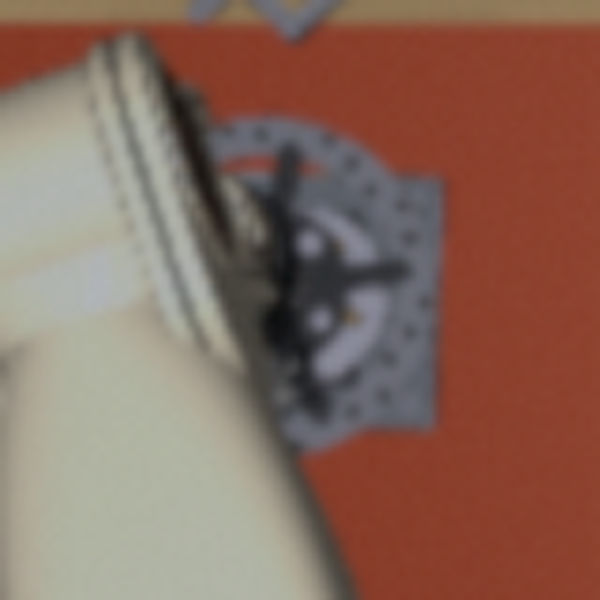

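```bash
cat > band.py <<'E'
from h import *
def band(n,p,guess,zs,tag,rr=.08):
    """outer edge of steel band: radial scan in world plane around guess."""
    i=bot.camera_info(n); q=cv2.GaussianBlur(p,(0,0),.5).astype(np.float32)
    f=q[...,0]-q[...,2]  # R-B: low on steel, high on wood/red
    pts=[]
    for a in np.arange(0,2*np.pi,np.pi/60):
        r=np.arange(.072,.090,.0005)
        X=np.c_[guess[0]+r*np.cos(a),guess[1]+r*np.sin(a),np.full(len(r),zs)]
        uv=cv2.projectPoints(X,cv2.Rodrigues(i["R"])[0],i["t"],i["camera_matrix"],i["D"])[0][:,0].astype(np.float32)
        v=cv2.remap(f,uv[:,0].reshape(1,-1),uv[:,1].reshape(1,-1),cv2.INTER_LINEAR)[0]
        if v[:8].mean()<20 and v[-4:].mean()>40 :
            k=np.where(v>(v[:8].mean()+v[-4:].mean())/2)[0][0]; pts.append(X[k,:2])
    P=np.array(pts); 
    if len(P)<10: print(tag,"few",len(P)); return
    a=np.degrees(np.arctan2(*(P-guess)[:,::-1].T)).astype(int); print(tag,len(P),a.tolist()); print(circ(P,rr),circ(P))
E
python3 - <<'E'
from band import *
for n in("side","top"):
    p=np.load(f"pics/{n}3.npz")["p"]; band(n,p,(.5442,.2032),.155,n)
E
```

```text
side 96 [0, 2, 6, 8, 12, 14, 18, 21, 24, 26, 30, 32, 35, 39, 41, 45, 47, 50, 54, 108, 110, 113, 116, 119, 122, 126, 129, 131, 135, 138, 140, 144, 153, 156, 158, 162, 165, 167, 171, 174, 176, 180, -177, -174, -171, -168, -165, -162, -159, -156, -153, -150, -147, -144, -141, -138, -135, -132, -129, -126, -123, -120, -117, -114, -96, -93, -90, -87, -84, -81, -78, -75, -72, -69, -66, -62, -60, -57, -54, -51, -48, -45, -42, -39, -36, -33, -30, -27, -24, -21, -18, -15, -12, -9, -6, -3]
(array([0.54107672, 0.20230042]), np.float64(0.000889874670928452)) (array([0.5411507 , 0.2024997 , 0.08045153]), np.float64(0.000865725996501746))
top 51 [0, 3, 6, 8, 11, 15, 18, -168, -165, -162, -159, -156, -153, -150, -147, -144, -141, -114, -111, -108, -105, -102, -98, -96, -93, -90, -87, -84, -81, -78, -75, -72, -69, -54, -51, -48, -45, -42, -39, -36, -33, -30, -27, -24, -21, -18, -15, -12, -9, -6, -3]
(array([0.5430649 , 0.20078588]), np.float64(0.0015865194851517029)) (array([0.54313776, 0.20055978, 0.07982502]), np.float64(0.0015724188385829196))
```

{"method": "step_arm", "body": {
  "series": [
    {"x": 0.25,"y": 0,"z": 0,"twist": 0,"jaw": 3.5},
    {"x": 0.25,"y": 0,"z": -1,"twist": 0,"jaw": 3.5},
    {"x": 0.25,"y": 0,"z": -2,"twist": 0,"jaw": 3.5},
    {"x": 0.25,"y": 0,"z": -2.8,"twist": 0,"jaw": 3.5},
    {"x": 0.25,"y": 0,"z": -3.2,"twist": 0,"jaw": 3.5},
    {"x": 0.25,"y": 0,"z": -3.2,"twist": 0,"jaw": 3.5},
    {"x": 0.25,"y": 0,"z": -3.2,"twist": 0,"jaw": 3.5}
  ]
}}

```text
clock: 5.63
eef_pos: [0.5463, 0.203, 0.142]
tool_rot: [-0.164, 0.689, 0.163, 0.687]
ft_force: [1.2, 0.5, -3.1]
grip_width: 0.0375
```

```bash
python3 rel.py .545 .2017 .143; python3 - <<'E'
from band import *
o=bot.get_obs()
for n,c,w in(("side",(225,160),60),("top",(197,203),40)):
    p,d=bot.camera(n); x,y=c; np.savez(f"pics/{n}4.npz",p=p)
    cv2.imwrite(f"pics/{n}4.png",cv2.resize(p[y-w:y+w,x-w:x+w,::-1],(600,600),interpolation=cv2.INTER_CUBIC))
    band(n,p,o["eef_pos"][:2],o["eef_pos"][2]-.0216+.002,n)
E
python3 rel.py
```

```text
t 5.63 eef [0.5463 0.203  0.142 ] yaw 26.71 tilt [-0.0025 -0.0015 -1.    ] F [ 1.16  0.47 -3.06] T [ 0.041 -0.027  0.064] w 0.0375 j [ 0.36  0.46  0.08  1.2  -0.    1.46]
rel cm [-0.13 -0.13  0.1 ]
side 89 [0, 3, 5, 9, 11, 15, 17, 20, 24, 26, 30, 33, 35, 38, 41, 45, 47, 50, 53, 72, 75, 78, 111, 113, 116, 120, 122, 126, 129, 132, 135, 138, 140, 144, 147, 149, 153, 156, 158, 162, 165, 167, 171, 174, 176, 180, -177, -174, -171, -168, -165, -162, -159, -156, -153, -150, -147, -144, -141, -138, -135, -126, -90, -78, -75, -72, -69, -66, -63, -60, -57, -54, -51, -48, -45, -42, -39, -36, -33, -30, -27, -24, -21, -18, -15, -12, -9, -6, -3]
(array([0.54331207, 0.20202098]), np.float64(0.0011407745584735174)) (array([0.54338668, 0.20205276, 0.080379  ]), np.float64(0.001136858062623498))
top 54 [0, 3, 5, 8, 11, 14, 18, -165, -162, -159, -156, -153, -150, -147, -144, -141, -120, -117, -114, -111, -108, -105, -102, -99, -96, -93, -90, -87, -84, -80, -78, -75, -72, -69, -66, -63, -54, -51, -48, -45, -42, -39, -36, -33, -30, -27, -24, -21, -18, -15, -12, -9, -6, -3]
(array([0.545432  , 0.20184076]), np.float64(0.0018637338945696265)) (array([0.54534579, 0.20205385, 0.08016714]), np.float64(0.0018707638100607066))
t 5.73 eef [0.547  0.2033 0.143 ] yaw 26.71 tilt [-7.e-04 -9.e-04 -1.e+00] F [-0.03  0.45 -2.59] T [ 0.016 -0.006  0.019] w 0.0379 j [ 0.36  0.46  0.08  1.2  -0.    1.46]
```

View pics/side4.png

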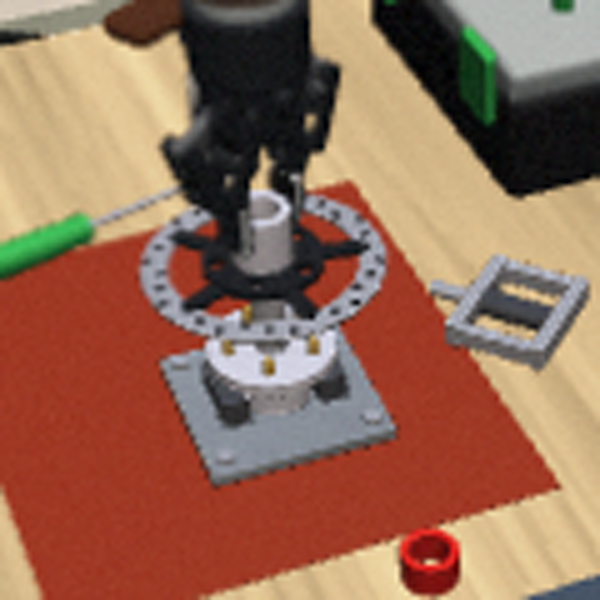

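The spigot is inside the bore, below the boss at about (265,215). The disc centre is within about 1 mm of the hub axis. I'll continue down gently.

{"method": "step_arm", "body": {
  "series": [
    {"x": 0,"y": 0,"z": -0.4,"twist": 0,"jaw": 3.5},
    {"x": 0,"y": 0,"z": -0.8,"twist": 0,"jaw": 3.5},
    {"x": 0,"y": 0,"z": -1.2,"twist": 0,"jaw": 3.5},
    {"x": 0,"y": 0,"z": -1.5,"twist": 0,"jaw": 3.5},
    {"x": 0,"y": 0,"z": -1.8,"twist": 0,"jaw": 3.5},
    {"x": 0,"y": 0,"z": -1.8,"twist": 0,"jaw": 3.5},
    {"x": 0,"y": 0,"z": -1.8,"twist": 0,"jaw": 3.5}
  ]
}}

```text
clock: 6.32
eef_pos: [0.5468, 0.2023, 0.124]
tool_rot: [-0.164, 0.689, 0.162, 0.687]
ft_force: [-0.3, -5.2, -4.0]
grip_width: 0.0376
```

```bash
python3 rel.py
```

```text
t 6.32 eef [0.5468 0.2023 0.124 ] yaw 26.68 tilt [-0.0017 -0.0029 -1.    ] F [-0.25 -5.23 -3.97] T [-1.192 -0.12  -0.011] w 0.0376 j [ 0.36  0.47  0.05  1.15 -0.    1.46]
```

{"method": "step_arm", "body": {
  "series": [
    {"x": 0,"y": -0.07,"z": 0,"twist": 0,"jaw": 3.5},
    {"x": 0,"y": -0.07,"z": 0,"twist": 0,"jaw": 3.5},
    {"x": 0,"y": -0.07,"z": 0,"twist": 0,"jaw": 3.5}
  ]
}}

```text
clock: 6.57
eef_pos: [0.5467, 0.2021, 0.1236]
tool_rot: [-0.164, 0.689, 0.163, 0.687]
ft_force: [1.0, -0.7, -3.7]
grip_width: 0.0377
```

```bash
python3 rel.py
```

```text
t 6.57 eef [0.5467 0.2021 0.1236] yaw 26.69 tilt [-0.0021 -0.002  -1.    ] F [ 0.97 -0.69 -3.72] T [-0.35  -0.072 -0.062] w 0.0377 j [ 0.35  0.47  0.05  1.15 -0.    1.46]
```

{"method": "step_arm", "body": {
  "series": [
    {"x": 0,"y": -0.05,"z": -0.3,"twist": 0,"jaw": 3.5},
    {"x": 0,"y": -0.05,"z": -0.7,"twist": 0,"jaw": 3.5},
    {"x": 0,"y": -0.05,"z": -1.1,"twist": 0,"jaw": 3.5},
    {"x": 0,"y": -0.05,"z": -1.5,"twist": 0,"jaw": 3.5},
    {"x": 0,"y": -0.05,"z": -1.9,"twist": 0,"jaw": 3.5},
    {"x": 0,"y": -0.05,"z": -2.3,"twist": 0,"jaw": 3.5},
    {"x": 0,"y": -0.05,"z": -2.6,"twist": 0,"jaw": 3.5},
    {"x": 0,"y": -0.05,"z": -2.6,"twist": 0,"jaw": 3.5},
    {"x": 0,"y": -0.05,"z": -2.6,"twist": 0,"jaw": 3.5}
  ]
}}

```text
clock: 7.32
eef_pos: [0.5465, 0.2017, 0.0972]
tool_rot: [-0.164, 0.689, 0.163, 0.687]
ft_force: [0.0, -0.9, -3.3]
grip_width: 0.038
```

```bash
python3 rel.py
```

```text
t 7.32 eef [0.5465 0.2017 0.0972] yaw 26.7 tilt [-0.0027 -0.002  -1.    ] F [ 0.03 -0.89 -3.27] T [-0.04  -0.018 -0.021] w 0.038 j [ 0.35  0.49  0.01  1.09 -0.    1.46]
```

{"method": "step_arm", "body": {
  "series": [
    {"x": 0,"y": 0,"z": -0.3,"twist": 0,"jaw": 3.5},
    {"x": 0,"y": 0,"z": -0.6,"twist": 0,"jaw": 3.5},
    {"x": 0,"y": 0,"z": -0.8,"twist": 0,"jaw": 3.5},
    {"x": 0,"y": 0,"z": -0.85,"twist": 0,"jaw": 3.5},
    {"x": 0,"y": 0,"z": -0.9,"twist": 0,"jaw": 3.5},
    {"x": 0,"y": 0,"z": -0.9,"twist": 0,"jaw": 3.5}
  ]
}}

```text
clock: 7.82
eef_pos: [0.5465, 0.2017, 0.0882]
tool_rot: [-0.164, 0.689, 0.163, 0.687]
ft_force: [-0.9, -0.1, -2.7]
grip_width: 0.0376
```

```bash
python3 rel.py
```

```text
t 7.82 eef [0.5465 0.2017 0.0882] yaw 26.7 tilt [-0.0028 -0.002  -1.    ] F [-0.89 -0.06 -2.73] T [-0.004  0.027  0.022] w 0.0376 j [ 0.35  0.5   0.    1.07 -0.    1.46]
```

{"method": "step_arm", "body": {
  "series": [
    {"x": 0,"y": 0,"z": -0.05,"twist": 0,"jaw": 3.5},
    {"x": 0,"y": 0,"z": -0.1,"twist": 0,"jaw": 3.5},
    {"x": 0,"y": 0,"z": -0.1,"twist": 0,"jaw": 3.5}
  ]
}}

```text
clock: 8.07
eef_pos: [0.5466, 0.2015, 0.0873]
tool_rot: [-0.164, 0.689, 0.163, 0.687]
ft_force: [0.0, -0.3, -2.0]
grip_width: 0.0375
```

{"method": "step_arm", "body": {
  "series": [
    {"x": 0,"y": 0,"z": -0.05,"twist": 0,"jaw": 3.5},
    {"x": 0,"y": 0,"z": -0.1,"twist": 0,"jaw": 3.5},
    {"x": 0,"y": 0,"z": -0.1,"twist": 0,"jaw": 3.5}
  ]
}}

```text
clock: 8.32
eef_pos: [0.5468, 0.2014, 0.0866]
tool_rot: [-0.164, 0.689, 0.163, 0.687]
ft_force: [-0.2, -0.8, -0.9]
grip_width: 0.0377
```

```bash
python3 rel.py
```

```text
t 8.32 eef [0.5468 0.2014 0.0866] yaw 26.69 tilt [-0.002  -0.0025 -1.    ] F [-0.24 -0.81 -0.9 ] T [-0.322  0.228  0.103] w 0.0377 j [ 0.35  0.5  -0.    1.07 -0.    1.46]
```

Contact with the studs has begun. I'll press a little more and turn gently.

{"method": "step_arm", "body": {
  "series": [
    {"x": 0,"y": 0,"z": -0.1,"twist": 0,"jaw": 3.5},
    {"x": 0,"y": 0,"z": -0.1,"twist": 1,"jaw": 3.5},
    {"x": 0,"y": 0,"z": -0.1,"twist": 2,"jaw": 3.5},
    {"x": 0,"y": 0,"z": -0.1,"twist": 2,"jaw": 3.5}
  ]
}}

```text
clock: 8.65
eef_pos: [0.5467, 0.2015, 0.0853]
tool_rot: [-0.176, 0.686, 0.175, 0.684]
ft_force: [0.2, 0.2, -2.4]
grip_width: 0.0378
```

```bash
python3 rel.py
```

```text
t 8.65 eef [0.5467 0.2015 0.0853] yaw 28.75 tilt [-0.0021 -0.0024 -1.    ] F [ 0.19  0.23 -2.37] T [-0.073 -0.033  0.036] w 0.0378 j [ 0.35  0.5  -0.    1.07 -0.    1.42]
```

{"method": "step_arm", "body": {
  "series": [
    {"x": 0,"y": 0,"z": -0.1,"twist": 1,"jaw": 3.5},
    {"x": 0,"y": 0,"z": -0.15,"twist": 2,"jaw": 3.5},
    {"x": 0,"y": 0,"z": -0.2,"twist": 3,"jaw": 3.5},
    {"x": 0,"y": 0,"z": -0.2,"twist": 3,"jaw": 3.5}
  ]
}}

```text
clock: 8.98
eef_pos: [0.5465, 0.2016, 0.0828]
tool_rot: [-0.194, 0.681, 0.193, 0.679]
ft_force: [0.1, -0.0, -3.2]
grip_width: 0.0374
```

```bash
python3 rel.py
```

```text
t 8.98 eef [0.5465 0.2016 0.0828] yaw 31.82 tilt [-0.0027 -0.0025 -1.    ] F [ 0.07 -0.05 -3.21] T [ 0.023 -0.043 -0.001] w 0.0374 j [ 0.35  0.51 -0.01  1.06 -0.    1.37]
```

{"method": "step_arm", "body": {
  "series": [
    {"x": 0,"y": 0,"z": -0.1,"twist": 0.5,"jaw": 3.5},
    {"x": 0,"y": 0,"z": -0.2,"twist": 0.5,"jaw": 3.5},
    {"x": 0,"y": 0,"z": -0.3,"twist": 0.5,"jaw": 3.5},
    {"x": 0,"y": 0,"z": -0.4,"twist": 0.5,"jaw": 3.5},
    {"x": 0,"y": 0,"z": -0.5,"twist": 0.5,"jaw": 3.5},
    {"x": 0,"y": 0,"z": -0.5,"twist": 0.5,"jaw": 3.5}
  ]
}}

```text
clock: 9.48
eef_pos: [0.5463, 0.2015, 0.0775]
tool_rot: [-0.197, 0.681, 0.196, 0.678]
ft_force: [-0.2, -0.2, -3.4]
grip_width: 0.0378
```

```bash
python3 rel.py
```

```text
t 9.48 eef [0.5463 0.2015 0.0775] yaw 32.32 tilt [-0.0032 -0.0027 -1.    ] F [-0.22 -0.23 -3.44] T [-0.02  -0.041 -0.011] w 0.0378 j [ 0.35  0.51 -0.01  1.05 -0.    1.36]
```

{"method": "step_arm", "body": {
  "series": [
    {"x": 0,"y": 0,"z": -0.07,"twist": 0,"jaw": 3.5},
    {"x": 0,"y": 0,"z": -0.14,"twist": 0,"jaw": 3.5},
    {"x": 0,"y": 0,"z": -0.18,"twist": 0,"jaw": 3.5},
    {"x": 0,"y": 0,"z": -0.18,"twist": 0,"jaw": 3.5}
  ]
}}

```text
clock: 9.82
eef_pos: [0.5464, 0.2015, 0.0767]
tool_rot: [-0.197, 0.68, 0.196, 0.678]
ft_force: [-2.0, -0.9, 4.5]
grip_width: 0.0377
```

```bash
python3 rel.py
```

```text
t 9.82 eef [0.5464 0.2015 0.0767] yaw 32.31 tilt [-0.0024 -0.0024 -1.    ] F [-2.01 -0.94  4.5 ] T [-0.191  0.453 -0.032] w 0.0377 j [ 0.35  0.51 -0.02  1.05 -0.    1.36]
```

Firm contact at TCP z = 0.0767, matching the expected home height of 0.0766. I'll relax the press, release and rise straight up.

{"method": "step_arm", "body": {
  "series": [
    {"x": 0,"y": 0,"z": 0.05,"twist": 0,"jaw": 3.8},
    {"x": 0,"y": 0,"z": 0.05,"twist": 0,"jaw": 4.5},
    {"x": 0,"y": 0,"z": 0.05,"twist": 0,"jaw": 5.5},
    {"x": 0,"y": 0,"z": 0.05,"twist": 0,"jaw": 6.5},
    {"x": 0,"y": 0,"z": 0.05,"twist": 0,"jaw": 7},
    {"x": 0,"y": 0,"z": 0.05,"twist": 0,"jaw": 7},
    {"x": 0,"y": 0,"z": 0.05,"twist": 0,"jaw": 7}
  ]
}}

```text
clock: 10.4
eef_pos: [0.5465, 0.2016, 0.0771]
tool_rot: [-0.197, 0.68, 0.196, 0.678]
ft_force: [-0.4, 0.2, 0.6]
grip_width: 0.0699
```

```bash
python3 rel.py
```

```text
t 10.4 eef [0.5465 0.2016 0.0771] yaw 32.32 tilt [-0.0023 -0.0023 -1.    ] F [-0.42  0.21  0.62] T [-0.039  0.034 -0.019] w 0.0699 j [ 0.35  0.51 -0.01  1.05 -0.    1.36]
```

{"method": "step_arm", "body": {
  "series": [
    {"x": 0,"y": 0,"z": 3,"twist": 0,"jaw": 7},
    {"x": 0,"y": 0,"z": 6,"twist": 0,"jaw": 7},
    {"x": 0,"y": 0,"z": 9,"twist": 7,"jaw": 7},
    {"x": 0.3,"y": -3,"z": 12,"twist": 14,"jaw": 7},
    {"x": 0.6,"y": -6,"z": 12,"twist": 21,"jaw": 7},
    {"x": 1,"y": -9,"z": 12,"twist": 28,"jaw": 7},
    {"x": 1.5,"y": -12,"z": 12,"twist": 35,"jaw": 7},
    {"x": 2,"y": -15,"z": 12,"twist": 42,"jaw": 7},
    {"x": 2.5,"y": -18,"z": 12,"twist": 49,"jaw": 7},
    {"x": 3,"y": -19,"z": 10,"twist": 56,"jaw": 7}
  ]
}}

```text
clock: 11.23
eef_pos: [0.5793, 0.0077, 0.1811]
tool_rot: [-0.497, 0.506, 0.49, 0.508]
ft_force: [1.6, -0.5, -0.3]
grip_width: 0.0702
```

{"method": "step_arm", "body": {
  "series": [
    {"x": 0.3,"y": -0.05,"z": -3,"twist": 2,"jaw": 7},
    {"x": 0.3,"y": -0.05,"z": -6,"twist": 2,"jaw": 7},
    {"x": 0.3,"y": -0.05,"z": -8,"twist": 2,"jaw": 7},
    {"x": 0.3,"y": -0.05,"z": -8,"twist": 2,"jaw": 7}
  ]
}}

```text
clock: 11.57
eef_pos: [0.5785, 0.0068, 0.096]
tool_rot: [0.503, -0.5, -0.501, -0.497]
ft_force: [-0.5, 0.5, -0.7]
grip_width: 0.0701
```

```bash
python3 rel.py .579 .011 .005;  python3 - <<'E'
from band import *
from h import *
for n,c,w in(("side",(230,185),60),("top",(220,203),50)):
    p,d=bot.camera(n); x,y=c; np.savez(f"pics/{n}5.npz",p=p)
    cv2.imwrite(f"pics/{n}5.png",cv2.resize(p[y-w:y+w,x-w:x+w,::-1],(600,600),interpolation=cv2.INTER_CUBIC))
    band(n,p,(.545,.2016),.057,n)
E
```

```text
t 11.57 eef [0.5785 0.0068 0.096 ] yaw 90.4 tilt [-5.0e-04 -4.5e-03 -1.0e+00] F [-0.53  0.48 -0.67] T [ 0.026  0.089 -0.017] w 0.0701 j [ 0.01  0.48 -0.    1.08 -0.    0.01]
rel cm [ 0.05  0.42 -9.1 ]
side 59 [30, 32, 36, 39, 41, 45, 47, 50, 53, 57, 60, 63, 65, 80, 83, 87, 90, 93, 95, 99, 101, 105, 107, 110, 113, 116, 120, 122, 126, 129, 131, 134, 137, 140, 144, 147, 149, 153, 156, 158, 162, 165, 167, 171, 174, 176, 180, -177, -174, -171, -168, -165, -162, -159, -156, -153, -60, -57, -54]
(array([0.54374446, 0.20166731]), np.float64(0.0014700846269997709)) (array([0.54433917, 0.20038724, 0.08117725]), np.float64(0.0012371673343578307))
top 116 [0, 2, 6, 9, 12, 14, 17, 20, 24, 26, 30, 33, 36, 39, 42, 44, 47, 50, 54, 56, 59, 62, 66, 69, 71, 75, 77, 81, 84, 86, 90, 93, 96, 99, 101, 104, 108, 110, 113, 116, 119, 122, 125, 129, 131, 134, 138, 141, 143, 147, 149, 153, 156, 158, 162, 165, 167, 171, 174, 176, 180, -177, -174, -171, -168, -165, -162, -159, -156, -153, -150, -147, -144, -141, -129, -126, -123, -120, -117, -114, -111, -107, -105, -102, -99, -96, -93, -90, -87, -84, -80, -78, -75, -72, -69, -66, -63, -60, -57, -54, -48, -45, -42, -39, -36, -33, -30, -27, -24, -21, -18, -15, -12, -9, -6, -3]
(array([0.54483044, 0.20207671]), np.float64(0.0012296634771457218)) (array([0.54480688, 0.20196002, 0.08064212]), np.float64(0.0012105790709490002))
```

View pics/side5.png

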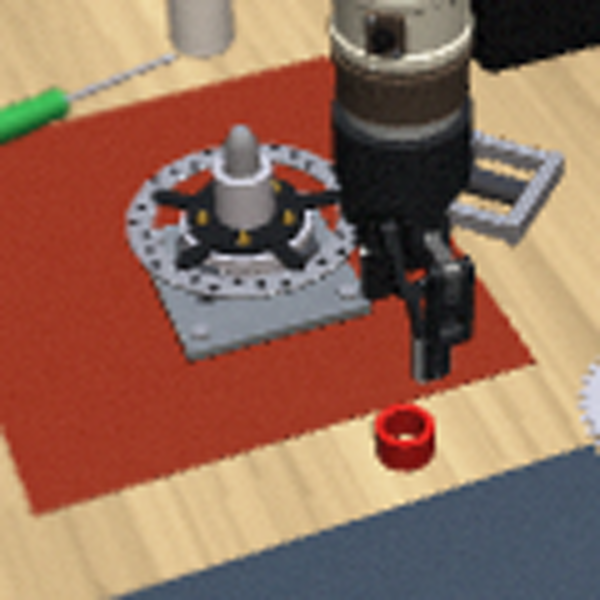

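View pics/top5.png

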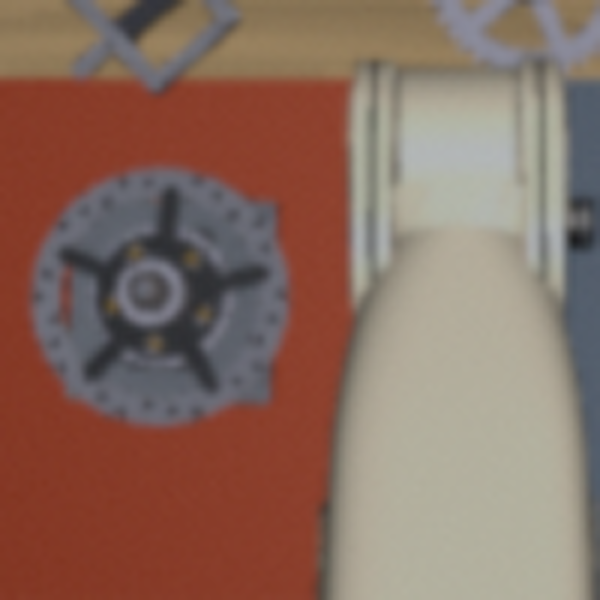

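The disc is flat with brass studs showing through its holes, and its centre is at about (0.5446, 0.2018). Next is the collar, at about (405,440) in the side crop.

```bash
python3 - <<'E'
from h import *
p=np.load("pics/side0.npz")["p"]; x0,y0,w=238,200,28
q=cv2.resize(p[y0:y0+w,x0:x0+w],None,fx=6,fy=6,interpolation=cv2.INTER_CUBIC)
d=q[...,0].astype(int)-q[...,1]; m=(d>108).astype(np.uint8)
cs,_=cv2.findContours(m,cv2.RETR_EXTERNAL,cv2.CHAIN_APPROX_NONE); k=max(cs,key=cv2.contourArea)[:,0]
W=ray("side",(k+.5)/6-.5+[x0,y0],.024); print(circ(W,.019),circ(W))
E
```

```text
(array([0.57777864, 0.01009471]), np.float64(0.0012056443551239136)) (array([0.57776207, 0.01012647, 0.01916208]), np.float64(0.0012047153467511604))
```

{"method": "step_arm", "body": {
  "series": [
    {"x": 0.15,"y": 0.4,"z": -2.5,"twist": 0,"jaw": 7},
    {"x": 0.15,"y": 0.4,"z": -5,"twist": 0,"jaw": 7},
    {"x": 0.15,"y": 0.4,"z": -7,"twist": 0,"jaw": 7},
    {"x": 0.15,"y": 0.4,"z": -8.5,"twist": 0,"jaw": 7},
    {"x": 0.15,"y": 0.4,"z": -8.9,"twist": 0,"jaw": 7},
    {"x": 0.15,"y": 0.4,"z": -8.9,"twist": 0,"jaw": 7}
  ]
}}

```text
clock: 12.17
eef_pos: [0.5838, 0.0114, 0.0124]
tool_rot: [0.505, -0.497, -0.499, -0.499]
ft_force: [-0.6, -0.8, -0.4]
grip_width: 0.0704
```

```bash
python3 rel.py .580 .0107 .0065; python3 - <<'E'
from h import *
p,d=bot.camera("side"); x,y=250,212;w=30
cv2.imwrite("pics/s6.png",cv2.resize(p[y-w:y+w,x-w:x+w,::-1],(600,600),interpolation=cv2.INTER_CUBIC))
E
```

```text
t 12.17 eef [0.5838 0.0114 0.0124] yaw 90.46 tilt [ 0.008  -0.0044 -1.    ] F [-0.59 -0.78 -0.37] T [ 0.01   0.052 -0.004] w 0.0704 j [ 0.02  0.58 -0.09  0.89 -0.    0.01]
rel cm [-0.38 -0.07 -0.59]
```

View pics/s6.png

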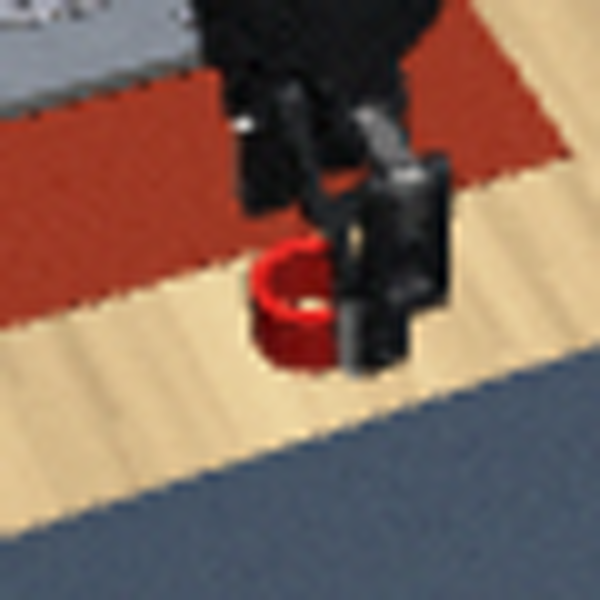

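{"method": "step_arm", "body": {
  "series": [
    {"x": -0.35,"y": -0.05,"z": -0.5,"twist": 0,"jaw": 7},
    {"x": -0.35,"y": -0.05,"z": -0.5,"twist": 0,"jaw": 7},
    {"x": -0.35,"y": -0.05,"z": -0.5,"twist": 0,"jaw": 7}
  ]
}}

```text
clock: 12.47
eef_pos: [0.5816, 0.0109, 0.0094]
tool_rot: [0.506, -0.496, -0.498, -0.5]
ft_force: [0.0, -0.4, 0.6]
grip_width: 0.0698
```

```bash
python3 rel.py .580 .0107 .0065; python3 - <<'E'
from h import *
p,d=bot.camera("side"); x,y=250,212;w=30
cv2.imwrite("pics/s7.png",cv2.resize(p[y-w:y+w,x-w:x+w,::-1],(600,600),interpolation=cv2.INTER_CUBIC))
E
```

```text
t 12.47 eef [0.5816 0.0109 0.0094] yaw 90.45 tilt [ 0.0115 -0.0044 -0.9999] F [ 0.03 -0.37  0.6 ] T [ 0.021  0.006 -0.011] w 0.0698 j [ 0.02  0.57 -0.11  0.88 -0.    0.01]
rel cm [-0.16 -0.02 -0.29]
```

View pics/s7.png

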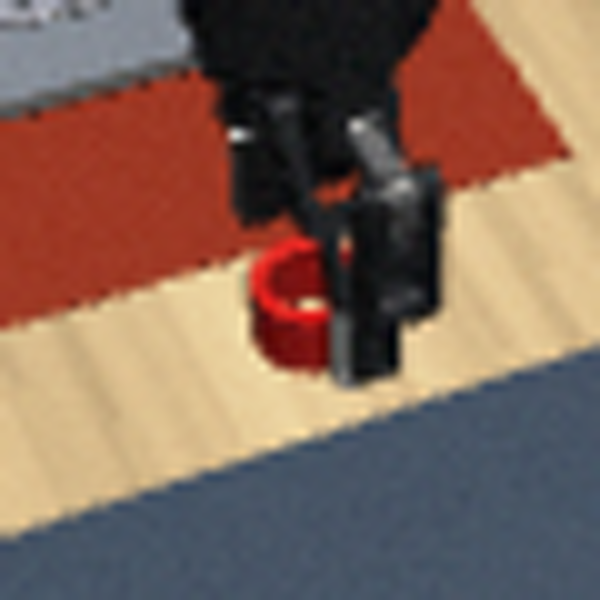

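{"method": "step_arm", "body": {
  "series": [
    {"x": -0.2,"y": -0.02,"z": -0.5,"twist": 0,"jaw": 7},
    {"x": -0.2,"y": -0.02,"z": -0.5,"twist": 0,"jaw": 7},
    {"x": -0.2,"y": -0.02,"z": -0.5,"twist": 0,"jaw": 7},
    {"x": -0.2,"y": -0.02,"z": -0.5,"twist": 0,"jaw": 7}
  ]
}}

```text
clock: 12.85
eef_pos: [0.5795, 0.0107, 0.0042]
tool_rot: [0.506, -0.496, -0.498, -0.5]
ft_force: [0.2, 0.2, -1.1]
grip_width: 0.07
```

```bash
python3 rel.py .580 .0107 .0055
```

```text
t 12.85 eef [0.5795 0.0107 0.0042] yaw 90.45 tilt [ 0.0111 -0.0044 -0.9999] F [ 0.17  0.2  -1.07] T [-0.004 -0.045  0.012] w 0.07 j [ 0.02  0.58 -0.12  0.86 -0.    0.01]
rel cm [0.05 0.   0.13]
```

{"method": "step_arm", "body": {
  "series": [
    {"x": 0,"y": 0,"z": 0.1,"twist": 0,"jaw": 6},
    {"x": 0,"y": 0,"z": 0.1,"twist": 0,"jaw": 5},
    {"x": 0,"y": 0,"z": 0.1,"twist": 0,"jaw": 4.2},
    {"x": 0,"y": 0,"z": 0.1,"twist": 0,"jaw": 3.8},
    {"x": 0,"y": 0,"z": 0.1,"twist": 0,"jaw": 3.3},
    {"x": 0,"y": 0,"z": 0.1,"twist": 0,"jaw": 3.3},
    {"x": 0,"y": 0,"z": 0.1,"twist": 0,"jaw": 3.3},
    {"x": 0,"y": 0,"z": 0.1,"twist": 0,"jaw": 3.3}
  ]
}}

```text
clock: 13.52
eef_pos: [0.5798, 0.0107, 0.0058]
tool_rot: [0.506, -0.496, -0.498, -0.5]
ft_force: [-1.8, -0.3, 4.8]
grip_width: 0.0362
```

```bash
python3 rel.py .580 .0107 .0055
```

```text
t 13.52 eef [0.5798 0.0107 0.0058] yaw 90.45 tilt [ 0.0119 -0.0043 -0.9999] F [-1.81 -0.27  4.82] T [ 0.041  0.277 -0.006] w 0.0362 j [ 0.02  0.58 -0.12  0.87 -0.    0.01]
rel cm [ 0.02  0.   -0.03]
```

{"method": "step_arm", "body": {
  "series": [
    {"x": 0,"y": 0,"z": 0.5,"twist": 0,"jaw": 3.3},
    {"x": 0,"y": 0,"z": 2,"twist": 0,"jaw": 3.3},
    {"x": 0,"y": 0,"z": 5,"twist": 0,"jaw": 3.3},
    {"x": 0,"y": 0,"z": 8,"twist": 0,"jaw": 3.3},
    {"x": 0,"y": 0,"z": 11,"twist": 0,"jaw": 3.3},
    {"x": 0,"y": 1,"z": 14,"twist": 0,"jaw": 3.3},
    {"x": -0.5,"y": 4,"z": 15,"twist": 0,"jaw": 3.3},
    {"x": -1,"y": 7,"z": 15,"twist": 0,"jaw": 3.3},
    {"x": -1.5,"y": 10,"z": 15,"twist": 0,"jaw": 3.3},
    {"x": -2,"y": 13,"z": 15,"twist": 0,"jaw": 3.3}
  ]
}}

```text
clock: 14.35
eef_pos: [0.5596, 0.1417, 0.1562]
tool_rot: [0.506, -0.496, -0.498, -0.5]
ft_force: [0.9, 0.0, -1.3]
grip_width: 0.0361
```

```bash
python3 rel.py .5465 .2015 .150
```

```text
t 14.35 eef [0.5596 0.1417 0.1562] yaw 90.4 tilt [ 0.0125 -0.0042 -0.9999] F [ 0.93  0.03 -1.3 ] T [0.013 0.018 0.009] w 0.0361 j [ 0.25  0.42  0.07  1.2  -0.01  0.24]
rel cm [-1.31  5.98 -0.62]
```

{"method": "step_arm", "body": {
  "series": [
    {"x": -0.7,"y": 2.5,"z": 0,"twist": 0,"jaw": 3.3},
    {"x": -1.2,"y": 5,"z": 0,"twist": 0,"jaw": 3.3},
    {"x": -1.3,"y": 6,"z": 0,"twist": 0,"jaw": 3.3},
    {"x": -1.3,"y": 6,"z": -0.3,"twist": 0,"jaw": 3.3},
    {"x": -1.3,"y": 6,"z": -0.3,"twist": 0,"jaw": 3.3},
    {"x": -1.3,"y": 6,"z": -0.3,"twist": 0,"jaw": 3.3}
  ]
}}

```text
clock: 14.85
eef_pos: [0.5465, 0.2004, 0.1526]
tool_rot: [0.506, -0.497, -0.497, -0.5]
ft_force: [0.6, -0.1, -0.8]
grip_width: 0.0364
```

```bash
python3 - <<'E'
from h import *
p,d=bot.camera("side"); x,y=220,150;w=40; np.savez("pics/side8.npz",p=p)
cv2.imwrite("pics/s8.png",cv2.resize(p[y-w:y+w,x-w:x+w,::-1],(600,600),interpolation=cv2.INTER_CUBIC))
E
python3 rel.py .5465 .2015 .150
```

```text
t 14.9 eef [0.5467 0.2002 0.1528] yaw 90.3 tilt [ 0.0118 -0.005  -0.9999] F [ 0.17 -0.96 -0.45] T [ 0.007 -0.004 -0.031] w 0.0365 j [ 0.36  0.44  0.08  1.2  -0.01  0.35]
rel cm [-0.02  0.13 -0.28]
```

View pics/s8.png

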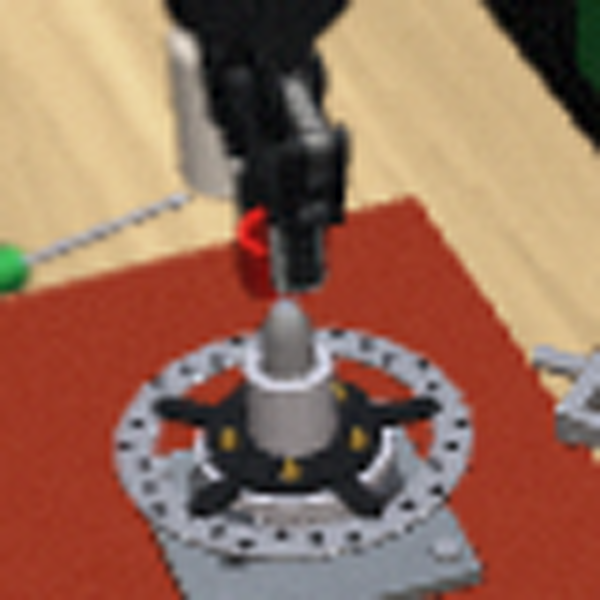

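```bash
python3 - <<'E'
from h import *
p=np.load("pics/side8.npz")["p"]; x0,y0=208,160
q=cv2.resize(p[y0:y0+30,x0:x0+20],None,fx=6,fy=6,interpolation=cv2.INTER_CUBIC).astype(int)
m=(q[...,0]-q[...,1]>0)
i=bot.camera_info("side")
for r in range(0,30*6,12):
    print(round((r+.5)/6-.5+y0,1), [int(v) for v in (q[r,::6,0]-q[r,::6,1])])
a=np.linspace(0,2*np.pi,73)
def pr(X): return cv2.projectPoints(np.array(X,float),cv2.Rodrigues(i["R"])[0],i["t"],i["camera_matrix"],i["D"])[0][:,0]
for z in(.147,.159,.171):
    for r in(.019,):
        uv=pr(np.c_[.545+r*np.cos(a),.2016+r*np.sin(a),np.full(73,z)]); print(z,uv.min(0),uv.max(0))
print(pr([[.545,.2016,.129],[.555,.2016,.129],[.545,.2116,.129]]))
E
```

```text
159.6 [87, 98, 102, 110, 90, 29, -4, -2, 2, 4, 5, 4, 1, -1, 2, 1, 11, 52, 101, 114]
161.6 [104, 110, 102, 55, 10, 1, 6, 6, 7, 5, 2, 4, 5, 4, 7, 7, 10, 21, 8, 7]
163.6 [47, 29, 3, -5, -1, 4, 6, 6, 6, 6, 7, 7, 7, 6, 6, 6, 3, 2, 1, -3]
165.6 [-1, -1, -3, -4, -3, 2, 5, 5, 7, 7, 7, 7, 7, 7, 6, 6, 9, 4, -1, -5]
167.6 [-2, 5, 26, 24, 2, 0, 5, 5, 6, 8, 7, 7, 8, 6, 6, 7, 5, 0, 1, 22]
169.6 [-5, 1, 11, 9, 0, -2, -1, 0, 4, 7, 7, 7, 7, 6, 4, 3, -2, -2, -1, 6]
171.6 [1, 1, -1, -3, -4, -1, -2, -2, -2, -1, 20, 27, 8, -1, -1, -1, 0, 0, -2, -3]
173.6 [0, 0, -1, -2, -3, -4, -3, -1, -3, -1, 12, 12, 0, -2, 0, -1, -5, -2, -1, -1]
175.6 [-3, -1, -3, -1, 3, 1, 1, -1, 0, 0, -1, -2, -1, 0, 0, 0, 1, 0, -2, -3]
177.6 [0, -3, -2, 1, 1, 5, 7, 8, 9, 8, 7, 6, 6, 6, 6, 6, 7, 7, 7, 1]
179.6 [-2, -3, -2, -4, -2, -1, -2, 1, 3, 4, 5, 5, 6, 3, 1, 2, -1, -1, -1, -1]
181.6 [-1, 0, -1, -2, -2, -1, -2, -3, -5, -2, -2, -3, -3, -3, -3, -3, 0, -2, -4, -2]
183.6 [-4, -3, 0, 2, 3, 2, 0, 0, 1, 0, -1, 0, 0, -1, -1, 1, -2, -3, -4, -5]
185.6 [-8, -7, -6, -5, -6, -7, -7, -7, -7, -6, -7, -8, -5, -6, -7, -6, -6, -7, -8, -7]
187.6 [-6, -6, -8, -8, -6, -6, -7, -5, -7, -7, -6, -7, -8, -8, -7, -7, -6, -7, -7, -6]
0.147 [211.32489484 142.39666041] [223.26397829 149.51870976]
0.159 [211.04051317 139.34598449] [223.05817036 146.44211316]
0.171 [210.75301275 136.25633209] [222.85009897 143.3249425 ]
[[217.65791446 150.43873365]
 [220.58898127 149.68660665]
 [216.63689252 148.72192748]]
```

The collar's left edge is at image x of about 211.2, against 211.0 predicted for a centred collar, so it is aligned. I'll lower it gently.

{"method": "step_arm", "body": {
  "series": [
    {"x": 0,"y": 0.08,"z": -0.5,"twist": 0,"jaw": 3.3},
    {"x": 0,"y": 0.08,"z": -1,"twist": 0,"jaw": 3.3},
    {"x": 0,"y": 0.08,"z": -1.5,"twist": 0,"jaw": 3.3},
    {"x": 0,"y": 0.08,"z": -2,"twist": 0,"jaw": 3.3},
    {"x": 0,"y": 0.08,"z": -2.3,"twist": 0,"jaw": 3.3},
    {"x": 0,"y": 0.08,"z": -2.6,"twist": 0,"jaw": 3.3},
    {"x": 0,"y": 0.08,"z": -2.6,"twist": 0,"jaw": 3.3},
    {"x": 0,"y": 0.08,"z": -2.6,"twist": 0,"jaw": 3.3}
  ]
}}

```text
clock: 15.57
eef_pos: [0.5465, 0.201, 0.1266]
tool_rot: [0.505, -0.497, -0.497, -0.5]
ft_force: [-0.2, -0.5, -0.7]
grip_width: 0.0367
```

```bash
python3 rel.py .5465 .2015 .1048
```

```text
t 15.57 eef [0.5465 0.201  0.1266] yaw 90.31 tilt [ 0.0114 -0.0051 -0.9999] F [-0.16 -0.54 -0.73] T [-0.016  0.012  0.046] w 0.0367 j [ 0.36  0.46  0.04  1.14 -0.01  0.35]
rel cm [-0.    0.05 -2.18]
```

{"method": "step_arm", "body": {
  "series": [
    {"x": 0,"y": 0.02,"z": -0.2,"twist": 0,"jaw": 3.3},
    {"x": 0,"y": 0.02,"z": -0.4,"twist": 0,"jaw": 3.3},
    {"x": 0,"y": 0.02,"z": -0.6,"twist": 0,"jaw": 3.3},
    {"x": 0,"y": 0.02,"z": -0.8,"twist": 0,"jaw": 3.3},
    {"x": 0,"y": 0.02,"z": -0.8,"twist": 0,"jaw": 3.3}
  ]
}}

```text
clock: 15.98
eef_pos: [0.5462, 0.2012, 0.1181]
tool_rot: [0.505, -0.497, -0.497, -0.5]
ft_force: [0.6, -0.7, -0.6]
grip_width: 0.036
```

```bash
python3 rel.py .5465 .2015 .1048
```

```text
t 15.98 eef [0.5462 0.2012 0.1181] yaw 90.32 tilt [ 0.0106 -0.0053 -0.9999] F [ 0.56 -0.71 -0.65] T [0.039 0.096 0.079] w 0.036 j [ 0.36  0.46  0.03  1.12 -0.01  0.35]
rel cm [ 0.03  0.03 -1.33]
```

Free past the taper. I'll continue down to the boss.

{"method": "step_arm", "body": {
  "series": [
    {"x": 0,"y": 0,"z": -0.2,"twist": 0,"jaw": 3.3},
    {"x": 0,"y": 0,"z": -0.5,"twist": 0,"jaw": 3.3},
    {"x": 0,"y": 0,"z": -0.8,"twist": 0,"jaw": 3.3},
    {"x": 0,"y": 0,"z": -1,"twist": 0,"jaw": 3.3},
    {"x": 0,"y": 0,"z": -1.15,"twist": 0,"jaw": 3.3},
    {"x": 0,"y": 0,"z": -1.25,"twist": 0,"jaw": 3.3},
    {"x": 0,"y": 0,"z": -1.25,"twist": 0,"jaw": 3.3}
  ]
}}

```text
clock: 16.57
eef_pos: [0.546, 0.2012, 0.1053]
tool_rot: [0.505, -0.497, -0.497, -0.5]
ft_force: [0.6, 1.0, -1.2]
grip_width: 0.0366
```

```bash
python3 rel.py .5465 .2015 .1048
```

```text
t 16.57 eef [0.546  0.2012 0.1053] yaw 90.31 tilt [ 0.0101 -0.0054 -0.9999] F [ 0.65  1.04 -1.18] T [0.074 0.011 0.047] w 0.0366 j [ 0.36  0.48  0.01  1.1  -0.01  0.35]
rel cm [ 0.05  0.03 -0.05]
```

{"method": "step_arm", "body": {
  "series": [
    {"x": 0,"y": 0,"z": -0.07,"twist": 0,"jaw": 3.3},
    {"x": 0,"y": 0,"z": -0.1,"twist": 0,"jaw": 3.3},
    {"x": 0,"y": 0,"z": -0.1,"twist": 0,"jaw": 3.3},
    {"x": 0,"y": 0,"z": -0.05,"twist": 0,"jaw": 3.3}
  ]
}}

```text
clock: 16.9
eef_pos: [0.5461, 0.2012, 0.1049]
tool_rot: [0.505, -0.497, -0.497, -0.5]
ft_force: [0.0, 0.0, -0.4]
grip_width: 0.0365
```

```bash
python3 rel.py .5465 .2015 .1048
```

```text
t 16.9 eef [0.5461 0.2012 0.1049] yaw 90.32 tilt [ 0.0105 -0.0052 -0.9999] F [ 0.02  0.01 -0.42] T [0.104 0.06  0.049] w 0.0365 j [ 0.36  0.48  0.01  1.09 -0.01  0.35]
rel cm [ 0.04  0.03 -0.01]
```

{"method": "step_arm", "body": {
  "series": [
    {"x": 0,"y": 0,"z": 0,"twist": 0,"jaw": 3.8},
    {"x": 0,"y": 0,"z": 0,"twist": 0,"jaw": 4.5},
    {"x": 0,"y": 0,"z": 0,"twist": 0,"jaw": 5.5},
    {"x": 0,"y": 0,"z": 0,"twist": 0,"jaw": 6.5},
    {"x": 0,"y": 0,"z": 0,"twist": 0,"jaw": 7},
    {"x": 0,"y": 0,"z": 0,"twist": 0,"jaw": 7},
    {"x": 0,"y": 0,"z": 0,"twist": 0,"jaw": 7},
    {"x": 0,"y": 0,"z": 1,"twist": 0,"jaw": 7},
    {"x": 0,"y": 0,"z": 3,"twist": 0,"jaw": 7},
    {"x": 0,"y": 0,"z": 6,"twist": 0,"jaw": 7}
  ]
}}

```text
clock: 17.73
eef_pos: [0.5442, 0.2005, 0.1634]
tool_rot: [0.504, -0.499, -0.498, -0.498]
ft_force: [0.4, -0.2, 0.4]
grip_width: 0.0697
```

{"method": "step_arm", "body": {
  "series": [
    {"x": 0,"y": 0,"z": 3,"twist": 0,"jaw": 7},
    {"x": 0,"y": 0,"z": 6,"twist": 0,"jaw": 7},
    {"x": 0,"y": -3,"z": 9,"twist": 0,"jaw": 7},
    {"x": 0,"y": -6,"z": 9,"twist": 0,"jaw": 7},
    {"x": 0,"y": -9,"z": 9,"twist": 0,"jaw": 7},
    {"x": 0,"y": -12,"z": 9,"twist": 0,"jaw": 7},
    {"x": 0,"y": -15,"z": 9,"twist": 0,"jaw": 7},
    {"x": 0,"y": -18,"z": 9,"twist": 0,"jaw": 7},
    {"x": 0,"y": -20,"z": 9,"twist": 0,"jaw": 7},
    {"x": 0,"y": -20,"z": 9,"twist": 0,"jaw": 7}
  ]
}}

```text
clock: 18.57
eef_pos: [0.5441, -0.0032, 0.2544]
tool_rot: [0.504, -0.501, -0.496, -0.499]
ft_force: [0.2, 0.4, -0.1]
grip_width: 0.0701
```

```bash
python3 - <<'E'
from h import *
from band import band
for n,c,w in(("side",(220,165),45),("top",(215,203),60)):
    p,d=bot.camera(n); x,y=c; np.savez(f"pics/{n}9.npz",p=p)
    cv2.imwrite(f"pics/{n}9.png",cv2.resize(p[y-w:y+w,x-w:x+w,::-1],(600,600),interpolation=cv2.INTER_CUBIC))
    band(n,p,(.545,.2016),.057,n)
E
python3 rel.py
```

```text
side 72 [14, 18, 21, 23, 27, 30, 32, 36, 39, 41, 45, 47, 50, 53, 93, 95, 99, 101, 105, 107, 110, 113, 116, 120, 122, 126, 129, 131, 134, 137, 140, 144, 147, 149, 153, 156, 158, 162, 165, 167, 171, 174, 176, 180, -177, -174, -171, -168, -165, -162, -159, -156, -153, -60, -57, -54, -51, -48, -45, -42, -39, -36, -33, -30, -27, -24, -21, -18, -15, -12, -9, -6]
(array([0.54372799, 0.20136891]), np.float64(0.0012125231374549505)) (array([0.5436693 , 0.20107683, 0.08037918]), np.float64(0.0011629759885996398))
top 116 [0, 2, 6, 9, 12, 14, 17, 20, 24, 26, 30, 33, 36, 39, 42, 44, 47, 50, 54, 56, 59, 62, 66, 69, 71, 75, 77, 81, 84, 86, 90, 93, 96, 99, 101, 104, 108, 110, 113, 116, 119, 122, 126, 129, 131, 134, 138, 141, 144, 147, 149, 153, 156, 158, 162, 165, 167, 171, 174, 176, 180, -177, -174, -171, -168, -165, -162, -159, -156, -153, -150, -147, -144, -141, -129, -126, -123, -120, -117, -114, -111, -107, -105, -102, -99, -96, -93, -90, -87, -84, -80, -78, -75, -72, -69, -66, -63, -60, -57, -54, -48, -45, -42, -39, -36, -33, -30, -27, -24, -21, -18, -15, -12, -9, -6, -3]
(array([0.54482235, 0.20208701]), np.float64(0.0012335860928576314)) (array([0.54479198, 0.20197181, 0.08064119]), np.float64(0.0012147050289801117))
t 18.67 eef [ 5.442e-01 -1.000e-04  2.541e-01] yaw 90.21 tilt [ 0.0056 -0.0069 -1.    ] F [ 0.26  0.83 -0.13] T [0.018 0.014 0.032] w 0.0699 j [ 0.    0.32  0.17  1.42 -0.01  0.  ]
```

View pics/side9.png

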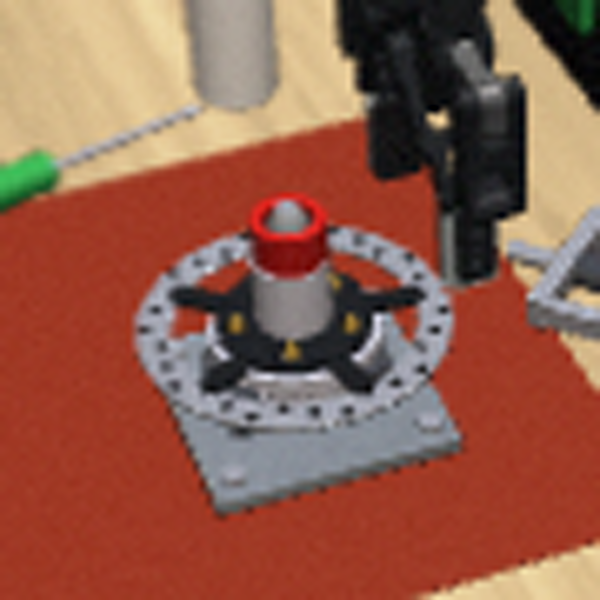

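View pics/top9.png

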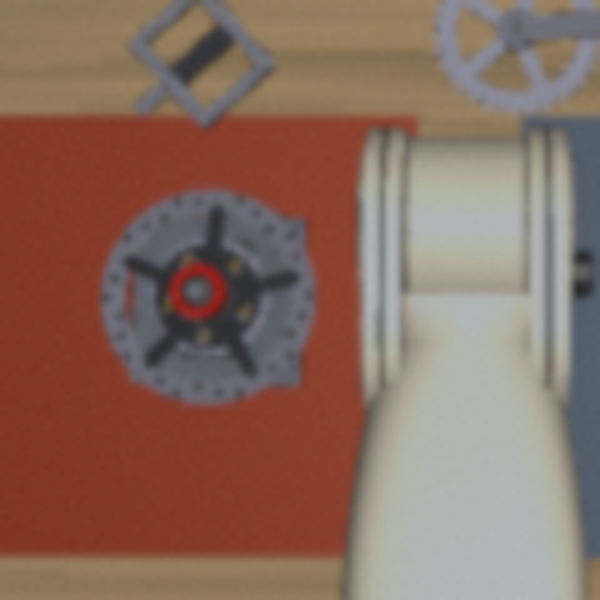

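The disc sits flat with the studs through its holes, at about (290,330) in the side crop. The collar rests on the boss at (288,235) and the spigot tip shows inside it. The gripper is clear, so I'll hand the job in.

```bash
python3 -c "
from workcell import bot
print(bot.job_done())"
```

```text
the job is handed in; nothing more can be done
None
```

The brake disc is home on the hub and the red collar is on the spigot, resting on the disc's boss. I handed the job in at about 18.7 s; it gave no verdict.

- **Disc:** I set it down about 6° short of the studs and turned it about 5–6° under light pressure until it sank. It stopped firmly 0.1 mm from the expected home height. The wrist force stayed within about 7 N in the readings I took.
- **Collar:** I lowered it over the spigot and released it. The gripper height put its centre about 56 mm above the hub face.
- **Last checks:** The pictures showed the disc flat with the studs through its holes, and the collar seated with the spigot tip inside it. The gripper was clear.
- **Disc centre:** The side view gave the disc centre as (0.5437, 0.2014) and the top view (0.5448, 0.2021), against the hub at (0.545, 0.2016). The roughly 1 mm difference is within the cameras' 2 mm calibration.
- **Not measured:** I did not measure the bystanders' positions. The moves stayed clear of them, and those in the last pictures looked undisturbed.

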